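# Assemble a test-sieve stack on the shaker's receiver pan

## Task

Assemble the sieve stack for a sieving run on the receiver pan of the shaker: the three sieves one on another, getting coarser from bottom to top (fine red, medium green, coarse yellow), then the white lid on top to close it. Each part must be upright and fully seated in the one below, with the hands off at the end; leave the glassware and the tape where they are.

Things in the scene. Friction and masses are not known exactly. Their poses are not given: they have to be found in the camera images.
- pan_rim (a point): centre of the top edge of the steel receiver pan fixed on the off-white shaker (housing 150 x 140 mm): level, 87 mm above the worktop, 57 mm across outside, 53 mm bore, 28 mm deep. The stack's base: with all seated, the points of fine, medium, coarse sieve and lid lie 10, 38, 66 and 90 mm above this one
- sieve_fine_mid (a point): red fine test sieve, dense wire cloth; 36 mm high, about 60 g, open top of 53 mm bore. Foot: lowest 8 mm, 50 mm across, tapering to 43 at the bottom; then a shoulder and the frame, 60 mm across (grip there), 57 in the top 8 mm. The foot drops 8 mm into a pan's or sieve's top till the shoulder rests on its rim, and centres itself from 3 mm off. Point: on the axis, 18 mm above the underside; z up
- sieve_medium_mid (a point): green medium test sieve, 4.5 mm mesh; 36 mm high, about 60 g, open top of 53 mm bore. Foot: lowest 8 mm, 50 mm across, tapering to 43 at the bottom; then a shoulder and the frame, 60 mm across (grip there), 57 in the top 8 mm. The foot drops 8 mm into a pan's or sieve's top till the shoulder rests on its rim, and centres itself from 3 mm off. Point: on the axis, 18 mm above the underside; z up
- sieve_coarse_mid (a point): yellow coarse test sieve, 9 mm mesh; 36 mm high, about 60 g, open top of 53 mm bore. Foot: lowest 8 mm, 50 mm across, tapering to 43 at the bottom; then a shoulder and the frame, 60 mm across (grip there), 57 in the top 8 mm. The foot drops 8 mm into a pan's or sieve's top till the shoulder rests on its rim, and centres itself from 3 mm off. Point: on the axis, 18 mm above the underside; z up
- sieve_lid_mid (a point): white ribbed lid of the sieves, 60 mm across, 28 mm high, dished top, about 50 g; it stands on a foot like theirs (lowest 8 mm, 50 mm across, tapering to 43), which fits any sieve's open top. Grip it across the ribbed band. Point: on the axis, 14 mm above the underside; z up
- crystallising_dish: clear glass crystallising dish standing bottom up, 125 mm across, 81 mm high; origin at the centre of its underside
- tape_roll: roll of brown packing tape lying flat, 89 mm across, 19 mm high; origin at the centre of its underside
- amber_bottle: square amber dropper bottle with black dropper cap, 47 mm square, 132 mm high; origin at the centre of its underside
- red_cap_bottle: clear bottle with red screw cap, 63 mm across, 130 mm high; origin at the centre of its underside

How it is judged:
By the outcome, as a careful person would: the job done as asked, in the order asked, and still so for the second after the job is handed in, with the robot touching nothing.
It also fails if it takes over 104 s, if anything falls off the work surface, if the arm or the gripper's body presses on something with over 40 N, if the wrist force passes 120 N, or if a joint passes its speed limit or range.

## Robot

A 6-joint arm with a two-finger parallel gripper is mounted at the origin on a cart in front of the work surface, level with it; the furniture and walls round the work are solid. World frame = base frame: x ahead of the robot, y to its left, z up, the work surface at z = 0. Lengths are in m, angles in rad, forces in N, time in s.
With the tool pointing down it reaches from about 0.4 to 0.825 m from the base axis. Payload 7 kg.
Tool frame: the origin (TCP) lies at the very end of the fingers, on their centre line; the grasp point (between the pads) lies 19 mm behind it; x points along the fingers, y is the direction in which the jaws open and shut, and the axes are right-handed (so a half turn about x gives the same grasp; the last joint's range is limited). The gripper opens to 88 mm and grips with 3 to 60 N. Pads are 19 mm wide; open, the fingers measure 130 mm over their backs; the gripper's body (78 mm by 193 mm) begins 47 mm behind the grasp point.
Start: joints at [1.579, 0.359, 0.012, 0, -1.224, -0.288], TCP at [0.186, 0.649, 0.227] pointing down, gripper open.
Joint ranges: [-3.07, 3.07], [-1.43, 2.12], [-1.02, 1.25], [-3.03, 1.67], [-3.05, -0], [-3.03, 3.03]. Speed limits (rad/s): [2.39, 2.39, 3.01, 3.14, 3.14, 3.14].

## Interface

Orientations are given as [roll, pitch, yaw] about the fixed x, y, z axes, in that order (R = Rz(yaw) Ry(pitch) Rx(roll)).
In Python, from station import arm, cams gives the robot as it stands. The module is installed in compiled form; this text tells all that it offers.
- The arm moves only by the tool carry_out, never from a script. Its argument "deltas" is a list of rows, each a list of 6 numbers: the shift along the tool's x, y, z in units of 0.04 m (1.0 is 0.04 m), then the turn, a rotation vector about the tool's x, y, z in units of 4 degrees (1.0 is 4 degrees). In form: [[tx, ty, tz, ax, ay, az], ...]. A call has 1 to 5 rows; each row shifts and turns the pose as measured when the row begins, along the tool's axes as they then stand; what a row does not reach is not made up. A row lasts 1/10 s, in which the tool goes at most 50 mm and 8.59 degrees, less where a joint would pass 70% of its speed; a pose out of reach is approached as far as the arm can. A call with a number of a shift or a turn outside -1 to 1 is refused whole. A call with a gripper value outside its range is refused whole. "hand" is the closure, from 0 (fully open) to 1 (shut), set as the call begins (left out, the last holds). The fingers move at their own pace and stop on an object; "newtons" is the grip in N (left out, the last holds). Time passes only in rows, so rows that do not move let the fingers close. It gives the time, the measured TCP pose, the force and the opening at its end, in the units of the state.
- arm.get_state(): the state, without advancing time (a new reading comes with each control period).
- cams.grab_frame(name): name is "side" or "top" or "wrist"; returns a dict with "pixels" (400x640x3 uint8, red, green, blue), "fx", "fy", "cx", "cy" (pixels), "T" (4x4, takes a point from camera to world coordinates); the wrist camera has in their place "hand_eye" (4x4, takes a point from camera to tool coordinates, whose origin is the TCP and whose axes are the tool frame's). Camera axes: x right, y up, looking along -z (the intrinsics and any distortion apply to the point x, -y, -z); pixel columns grow to the right and rows downward; lengths in m; the calibration is good to about 2 mm. A picture is of the moment at which its call begins: read the wrist's pose just before it. There is no depth.
- arm.job_done(): hands the job in, once; it reports no verdict.
The state is a dict: "t": time; "q": joint angles; "qd": joint speeds; "joint_efforts": joint torques, N m; "eef_pos": TCP position; "ee_rot": TCP orientation; "force": force on the tool from outside, world axes, zero at the start; "moment": the same for the moment, N m; "width": finger opening in m.
Only numpy, scipy, OpenCV 4.12 (cv2) and the standard library are available. Lean on these libraries where they do the work, as an engineer would, in place of code of your own. Each camera call takes 0.05 s, during which the arm holds its last target.

## Working session

There is one attempt and no reset: what is moved stays moved. The work goes in short steps, Python scripts to look and compute and a tool call to move; the robot and the scene stay as the last step left them, time stands still between calls to the robot, and variables do not carry over. Pictures are saved under pics/ and viewed, and the job is handed in when it is done.

Besides the shell and the picture viewer there is one more tool, called after "Call:" as name(argument=value, ...), one argument or row to a line, values as JSON. carry_out: Moves the arm, as the interface text tells. Shifts and turns lie within -1 to 1; 1 stands for 0.04 m of shift or 4 degrees of turn. Its arguments: {"type":"object","properties":{"deltas":{"type":"array","items":{"type":"array","items":{"type":"number","minimum":-1,"maximum":1}}},"hand":{"type":"number"},"newtons":{"type":"number"}},"required":["deltas"]}

```bash
mkdir -p pics
cat > h.py <<'E'
import numpy as np, cv2
from station import arm, cams
def grab(n,f):
    g=cams.grab_frame(n); cv2.imwrite('pics/'+f,g['pixels'][:,:,::-1]); return g
E
python3 - <<'E'
from h import *
s=arm.get_state(); print(s)
for n in ['side','top','wrist']:
    g=grab(n,n+'0.png'); print(n,{k:(v if k!='pixels' else 0) for k,v in g.items()})
E
```

```text
{'t': 0.0, 'q': array([ 1.57912178e+00,  3.59344435e-01,  1.10569811e-02, -3.51008107e-04,
       -1.22413652e+00, -2.88061133e-01]), 'qd': array([-0.00037197, -0.00266228,  0.00115087,  0.00178298, -0.00021188,
        0.00203267]), 'joint_efforts': array([-6.83139187e-04, -5.82720852e+01,  2.93073517e+01,  6.99724406e+00,
        7.07796498e-03, -1.50551791e-04]), 'eef_pos': array([0.18628466, 0.64825888, 0.22564919]), 'ee_rot': array([ 1.6588642 ,  1.56913556, -1.76258366]), 'force': array([-0.44147954, -0.08875797, -0.374771  ]), 'moment': array([-0.02969611, -0.00723024, -0.00584361]), 'width': 0.08725041846491431}
side {'pixels': 0, 'fx': 424.2114740417505, 'fy': 424.2114740417505, 'cx': 316.1872698984806, 'cy': 199.60567887033926, 'T': array([[-0.99723708,  0.04133026, -0.06172536,  0.53442089],
       [-0.07408465, -0.49241132,  0.86720387,  0.92576077],
       [ 0.00544749,  0.86938076,  0.49411276,  0.59187717],
       [ 0.        ,  0.        ,  0.        ,  1.        ]])}
top {'pixels': 0, 'fx': 398.5525921653383, 'fy': 398.5525921653383, 'cx': 326.10493074002363, 'cy': 194.066575577223, 'T': array([[ 8.83346484e-04,  9.93714587e-01, -1.11939888e-01,
         4.58287945e-01],
       [-9.99989009e-01,  1.39322633e-03,  4.47680058e-03,
         1.09549476e-02],
       [ 4.60461964e-03,  1.11934703e-01,  9.93704896e-01,
         1.07858566e+00],
       [ 0.00000000e+00,  0.00000000e+00,  0.00000000e+00,
         1.00000000e+00]])}
wrist {'pixels': 0, 'fx': 351.34716982245754, 'fy': 351.34716982245754, 'cx': 322.2922697492187, 'cy': 194.8119880306871, 'hand_eye': array([[-6.65813526e-04,  2.45467507e-01, -9.69404590e-01,
        -1.59367573e-01],
       [ 9.99999213e-01, -8.67084159e-04, -9.06385217e-04,
        -1.05922007e-03],
       [-1.06304348e-03, -9.69404431e-01, -2.45466737e-01,
        -6.58386460e-02],
       [ 0.00000000e+00,  0.00000000e+00,  0.00000000e+00,
         1.00000000e+00]])}
```

View pics/side0.png

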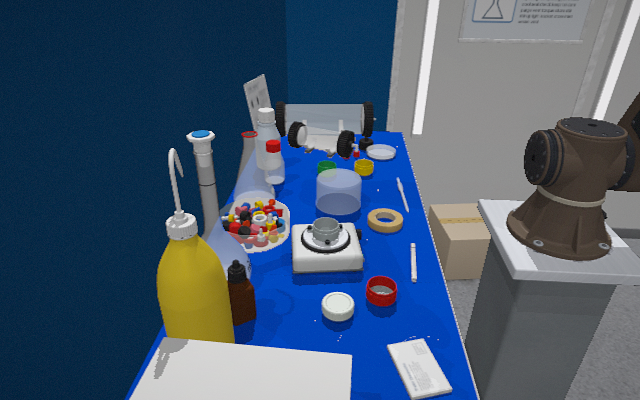

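View pics/top0.png

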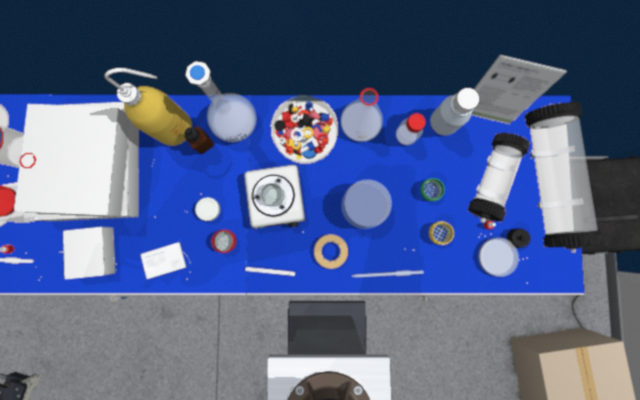

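View pics/wrist0.png

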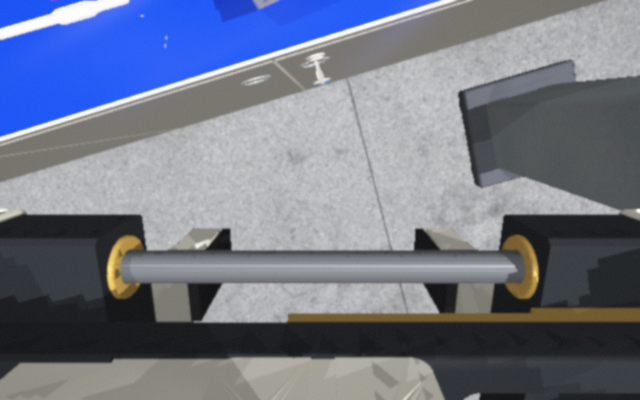

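Run:
```python
from h import *
t=cv2.imread('pics/top0.png'); s=cv2.imread('pics/side0.png')
a=cv2.resize(t[150:270,180:320],None,fx=4,fy=4,interpolation=cv2.INTER_CUBIC)
b=cv2.resize(t[150:280,390:530],None,fx=4,fy=4,interpolation=cv2.INTER_CUBIC)
cv2.imwrite('pics/ca.png',a);cv2.imwrite('pics/cb.png',b)
cv2.imwrite('pics/cc.png',cv2.resize(s[130:330,280:440],None,fx=3,fy=3,interpolation=cv2.INTER_CUBIC))
```

```text
(no output)
```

View pics/ca.png

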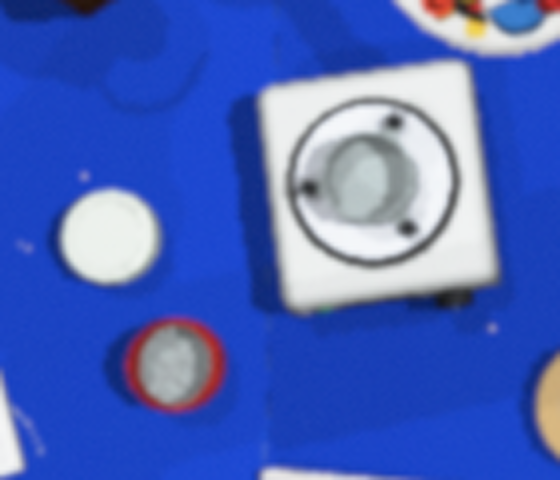

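View pics/cb.png

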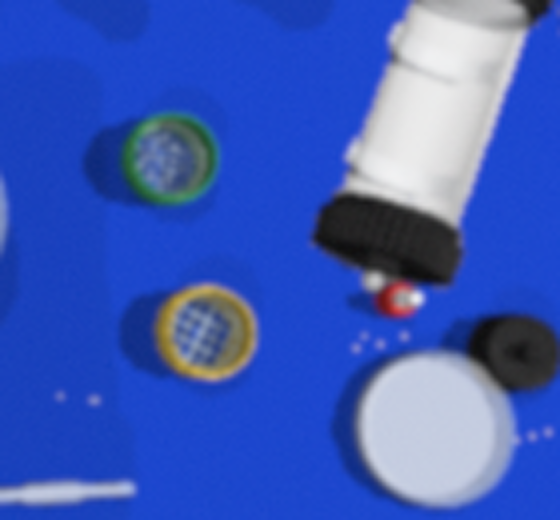

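View pics/cc.png

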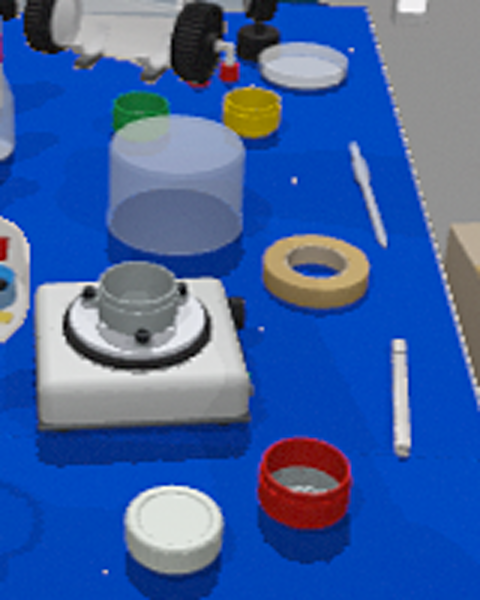

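```bash
cat >> h.py <<'E'
from scipy.spatial.transform import Rotation as R
def ray(g,u,v,T=None):
    T=g['T'] if T is None else T
    d=np.array([(u-g['cx'])/g['fx'],-(v-g['cy'])/g['fy'],-1.0])
    return T[:3,3],T[:3,:3]@d
def onz(g,u,v,z,T=None):
    o,d=ray(g,u,v,T); return o+d*(z-o[2])/d[2]
def toolT(s):
    T=np.eye(4);T[:3,:3]=R.from_euler('xyz',s['ee_rot']).as_matrix();T[:3,3]=s['eef_pos'];return T
def mask(img,col):
    h=cv2.cvtColor(img,cv2.COLOR_RGB2HSV);H,S,V=[h[...,i].astype(int) for i in range(3)]
    if col=='red': m=((H<8)|(H>172))&(S>130)&(V>60)
    if col=='green': m=(H>50)&(H<88)&(S>90)&(V>30)
    if col=='yellow': m=(H>15)&(H<35)&(S>120)&(V>80)
    if col=='white': m=(S<60)&(V>150)
    return m.astype(np.uint8)
def blobs(img,col,roi=None,amin=60):
    m=mask(img,col)
    if roi: 
        k=np.zeros_like(m);k[roi[1]:roi[3],roi[0]:roi[2]]=1;m=m*k
    cs,_=cv2.findContours(m,cv2.RETR_EXTERNAL,cv2.CHAIN_APPROX_NONE)
    return [c for c in cs if cv2.contourArea(cv2.convexHull(c))>amin]
E
python3 - <<'E'
from h import *
gt=cams.grab_frame('top');gs=cams.grab_frame('side')
for col,rt,zs in [('red',(205,225,245,255),.03),('green',(415,170,450,205),.03),('yellow',(425,215,460,250),.03),('white',(190,190,222,225),.026)]:
    for c in blobs(gt['pixels'],col,rt):
        e=cv2.fitEllipse(cv2.convexHull(c)); print('top',col,cv2.boundingRect(c),np.round(e[0],1),np.round(e[1],1),onz(gt,*(np.array(e[0])),zs).round(4))
for col,rt in [('red',(360,270,405,310)),('green',(315,155,340,180)),('yellow',(350,155,380,180)),('white',(315,285,360,325))]:
    for c in blobs(gs['pixels'],col,rt):
        e=cv2.boundingRect(c); print('side',col,e)
        x,y,w,h=e
        print(onz(gs,x+w/2-.5,y+h/2-.5,.017).round(4))
# pan
hsv=cv2.cvtColor(gt['pixels'],cv2.COLOR_RGB2HSV)
print(gt['pixels'][195,255:300].tolist())
E
```

```text
top red (227, 231, 8, 20) [225.7 240.6] [17.7 19.5] [0.4539 0.2682 0.03  ]
top green (421, 179, 23, 22) [431.8 189.3] [21.3 22.7] [ 0.5894 -0.2744  0.03  ]
top yellow (445, 224, 8, 19) [443.8 233. ] [16.7 18.5] [ 0.4741 -0.3024  0.03  ]
top yellow (430, 223, 11, 21) [438.5 233. ] [17.8 20.3] [ 0.4741 -0.2885  0.03  ]
top white (195, 198, 25, 23) [207.  208.9] [22.9 24.3] [0.5371 0.3211 0.026 ]
side red (366, 276, 30, 30)
[0.4513 0.2719 0.017 ]
side green (318, 161, 18, 13)
[ 0.5891 -0.2947  0.017 ]
side yellow (355, 159, 18, 17)
[ 0.472  -0.3048  0.017 ]
side white (322, 292, 32, 23)
[0.5357 0.3141 0.017 ]
[[138, 141, 147], [105, 108, 113], [97, 100, 104], [109, 112, 116], [129, 134, 137], [142, 150, 151], [139, 147, 148], [140, 149, 150], [154, 163, 165], [160, 170, 171], [167, 178, 179], [177, 188, 189], [184, 195, 197], [186, 197, 199], [188, 199, 201], [191, 203, 204], [193, 206, 206], [195, 208, 210], [197, 210, 211], [196, 210, 211], [193, 206, 207], [173, 184, 185], [145, 155, 156], [136, 145, 146], [135, 144, 145], [137, 146, 148], [144, 153, 155], [154, 163, 164], [161, 170, 173], [186, 192, 200], [218, 221, 227], [230, 234, 239], [238, 241, 245], [241, 244, 248], [241, 245, 248], [241, 244, 247], [236, 239, 243], [201, 204, 210], [116, 117, 119], [116, 118, 119], [188, 190, 191], [230, 232, 232], [236, 238, 238], [231, 233, 233], [214, 217, 218]]
```

Run:
```python
from h import *
s=arm.get_state();T=toolT(s);print(T.round(3))
gt=cams.grab_frame('top')
for n,u,v,z in [('dish',367,205,.081),('redcap',416,121,.13),('bot',410,132,.05),('amber',205,143,.05),('tape',331,251,.019),('pan',271.2,194.5,.087),('wheel1',487,205,.07),('wheel2',511,140,.09),('yel',441.5,233.2,.03),('red',223.7,241.3,.03),('petri',498,257,.01)]:
    print(n,onz(gt,u,v,z).round(3))
```

```text
[[-0.    -0.276 -0.961  0.186]
 [-0.001 -0.961  0.276  0.649]
 [-1.     0.001 -0.     0.226]
 [ 0.     0.     0.     1.   ]]
dish [ 0.543 -0.096  0.081]
redcap [ 0.745 -0.213  0.13 ]
bot [ 0.74  -0.216  0.05 ]
amber [0.709 0.325 0.05 ]
tape [ 0.427 -0.007  0.019]
pan [0.569 0.144 0.087]
wheel1 [ 0.544 -0.403  0.07 ]
wheel2 [ 0.709 -0.463  0.09 ]
yel [ 0.474 -0.296  0.03 ]
red [0.452 0.273 0.03 ]
petri [ 0.411 -0.451  0.01 ]
```

Call:
carry_out(
  deltas=[
    [0, 0.85, -0.85, 0, 0, 0],
    [0.2, 0.85, -0.85, 0, 0, 0],
    [0.2, 0.85, -0.85, 0, 0, 0],
    [0.2, 0.85, -0.85, 0, 0, 0],
    [0.2, 0.85, -0.85, 0, 0, 0],
  ],
  hand=0,
  newtons=25,
)

```text
t: 0.8
eef_pos: [0.3035, 0.4369, 0.192]
ee_rot: [-2.701, 1.57, 0.168]
force: [1.8, 0.3, -0.1]
width: 0.0878
```

Call:
carry_out(
  deltas=[
    [0.2, 0.85, -0.85, 0, 0, 0],
    [0.2, 0.85, -0.85, 0, 0, 0],
    [0.2, 0.85, -0.85, 0, 0, 0],
    [0, 0, 0, 0, 0, 0],
  ],
)

```text
t: 1.2
eef_pos: [0.3759, 0.3025, 0.1673]
ee_rot: [-2.277, 1.57, 0.589]
force: [0.2, 0.2, 0.8]
width: 0.0873
```

Run:
```python
from h import *
s=arm.get_state();print(s['eef_pos'],toolT(s)[:3,:3].round(3))
grab('wrist','w1.png')
```

```text
[0.37589429 0.30248072 0.16733111] [[ 0.    -0.272 -0.962]
 [ 0.    -0.962  0.272]
 [-1.    -0.    -0.   ]]
```

View pics/w1.png

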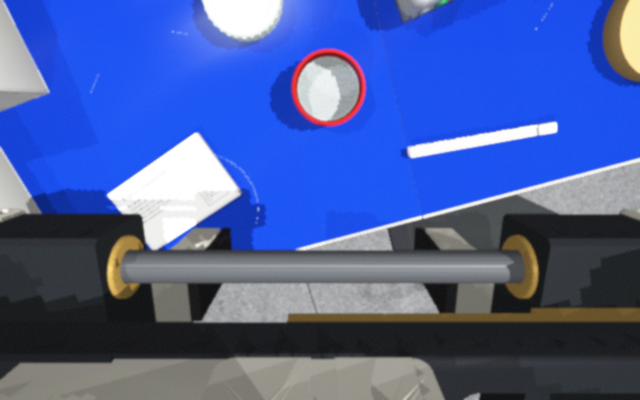

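```bash
cat >> h.py <<'E'
def wl(f,col,z,roi=None,amin=400):
    s=arm.get_state(); g=grab('wrist',f); T=toolT(s)@g['hand_eye']; out=None
    for c in blobs(g['pixels'],col,roi,amin):
        hu=cv2.convexHull(c); e=cv2.fitEllipse(hu); p=onz(g,*e[0],z,T)
        sc=g['fx']/np.linalg.norm(p-T[:3,3])
        print(col,np.round(e[0],1),'dia mm',np.round(np.array(e[1])/sc*1000,1),'pos',p.round(4)); 
    return s,g,T
def plan(p,yaw=0):
    s=arm.get_state();T=toolT(s);d=T[:3,:3].T@(np.array(p)-T[:3,3])
    print('delta units',(d/.04).round(3))
E
python3 - <<'E'
from h import *
wl('w2.png','red',.031)
plan([.452,.272,.005])
E
```

```text
red [330.6  86.6] dia mm [60.7 63.2] pos [0.4524 0.2771 0.031 ]
delta units [ 4.089  0.322 -2.06 ]
```

Call:
carry_out(
  deltas=[
    [0.5, 0.12, -1, 0, 0, 0],
    [0.5, 0.1, -1, 0, 0, 0],
    [0.5, 0, 0, 0, 0, 0],
    [0, 0, 0, 0, 0, 0],
  ],
)

```text
t: 1.7
eef_pos: [0.4539, 0.2827, 0.1095]
ee_rot: [-1.98, 1.559, 0.894]
force: [-0.0, -0.5, -0.1]
width: 0.0879
```

Run:
```python
from h import *
plan([.4524,.2745,.005]);grab('wrist','w3.png')
```

```text
delta units [ 2.611  0.236 -0.007]
```

View pics/w3.png

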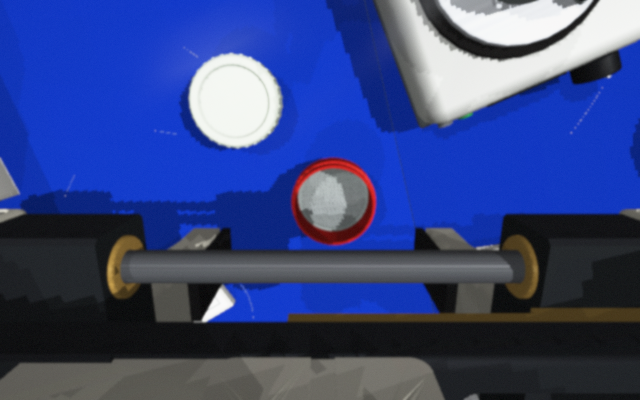

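Run:
```python
from h import *
wl('w4.png','red',.031,(250,140,400,250)); wl('w4b.png','white',.026,(170,40,300,160))
```

```text
red [334.7 201.4] dia mm [58.1 59.8] pos [0.4536 0.2766 0.031 ]
white [238.5 101.1] dia mm [64.4 68.1] pos [0.5371 0.3228 0.026 ]
```

Call:
carry_out(
  deltas=[
    [0.9, 0.15, 0, 0, 0, 0],
    [0.9, 0, 0, 0, 0, 0],
    [0.6, 0, 0, 0, 0, 0],
    [0.2, 0, 0, 0, 0, 0],
    [0, 0, 0, 0, 0, 0],
  ],
)

```text
t: 2.35
eef_pos: [0.456, 0.2891, 0.0146]
ee_rot: [-2.041, 1.538, 0.846]
force: [-0.2, 0.3, 0.6]
width: 0.0875
```

Run:
```python
from h import *
plan([.4535,.2765,.004]); print(arm.get_state()['force'])
```

```text
delta units [ 0.257  0.329 -0.016]
[-0.16084384  0.25749737  0.62065989]
```

```bash
cat >> h.py <<'E'
def Rdes(phi):  # tool z horizontal heading phi(deg)
    a=np.radians(phi); z=np.array([np.cos(a),np.sin(a),0]); x=np.array([0,0,-1.]); return np.column_stack([x,np.cross(z,x),z])
def plan6(p,phi=164):
    s=arm.get_state();T=toolT(s);d=T[:3,:3].T@(np.array(p)-T[:3,3])
    rv=R.from_matrix(T[:3,:3].T@Rdes(phi)).as_rotvec()
    zz=T[:3,2]
    print('pos',T[:3,3].round(4),'phi',np.degrees(np.arctan2(zz[1],zz[0])).round(2),'q6',s['q'][5].round(2),'F',s['force'].round(1),'w',round(s['width'],4))
    print('units',(d/.04).round(3),(np.degrees(rv)/4).round(3))
E
python3 - <<'E'
from h import *
plan6([.4535,.2765,.004])
E
```

```text
pos [0.456  0.2891 0.0146] phi 165.36 q6 0.38 F [-0.2  0.3  0.6] w 0.0875
units [ 0.257  0.329 -0.016] [ 0.343 -0.206  0.418]
```

Call:
carry_out(
  deltas=[
    [0.1, 0.3, 0, 0.34, -0.2, 0.42],
    [0, 0, 0, 0, 0, 0],
  ],
)

```text
t: 2.55
eef_pos: [0.4534, 0.2788, 0.0128]
ee_rot: [-2.51, 1.57, 0.353]
force: [0.1, -0.1, -0.6]
width: 0.0876
```

Run:
```python
from h import *
plan6([.4535,.2765,.004])
```

```text
pos [0.4534 0.2788 0.0128] phi 164.01 q6 0.37 F [ 0.1 -0.1 -0.6] w 0.0876
units [ 0.221  0.055 -0.018] [ 0.002 -0.013  0.009]
```

Call:
carry_out(
  deltas=[
    [0.2, 0.05, 0, 0, 0, 0],
    [0, 0, 0, 0, 0, 0],
  ],
)

```text
t: 2.75
eef_pos: [0.4538, 0.2777, 0.0062]
ee_rot: [-2.099, 1.566, 0.764]
force: [0.5, 0.6, 0.7]
width: 0.0875
```

Call:
carry_out(
  deltas=[
    [0, 0, 0, 0, 0, 0],
    [0, 0, 0, 0, 0, 0],
    [0, 0, 0, 0, 0, 0],
    [0, 0, 0, 0, 0, 0],
    [0, 0, 0, 0, 0, 0],
  ],
  hand=1,
  newtons=20,
)

```text
t: 3.25
eef_pos: [0.4542, 0.2778, 0.0069]
ee_rot: [-2.085, 1.565, 0.777]
force: [-0.4, 0.5, -1.5]
width: 0.0597
```

Run:
```python
from h import *
plan6([.4535,.2765,.25])
```

```text
pos [0.4542 0.2778 0.0069] phi 163.98 q6 0.37 F [-0.4  0.5 -1.5] w 0.0597
units [-6.077e+00  5.000e-03 -8.000e-03] [-0.006 -0.041  0.073]
```

Call:
carry_out(
  deltas=[
    [-1, 0, 0, 0, 0, 0],
    [-1, 0, 0, 0, 0, 0],
    [-1, 0, 0, 0, 0, 0],
    [-0.9, 0.6, -0.3, 0, 0, 0],
    [-0.7, 0.6, -0.3, 0, 0, 0],
  ],
)

```text
t: 3.75
eef_pos: [0.4612, 0.223, 0.1923]
ee_rot: [1.26, 1.565, -2.159]
force: [1.2, 1.6, -0.9]
width: 0.06
```

Call:
carry_out(
  deltas=[
    [-0.3, 0.6, -0.3, 0, 0, 0],
    [0, 0.6, -0.3, 0, 0, 0],
    [0, 0, 0, 0, 0, 0],
  ],
)

```text
t: 4.05
eef_pos: [0.473, 0.1679, 0.2108]
ee_rot: [-2.654, 1.567, 0.211]
force: [-0.1, -0.4, -0.6]
width: 0.0598
```

Run:
```python
from h import *
plan6([.569,.144,.2]); grab('wrist','w5.png')
```

```text
pos [0.473  0.1679 0.2108] phi 164.13 q6 0.56 F [-0.1 -0.4 -0.6] w 0.0598
units [ 0.279 -0.081 -2.47 ] [ 0.033 -0.053  0.028]
```

View pics/w5.png

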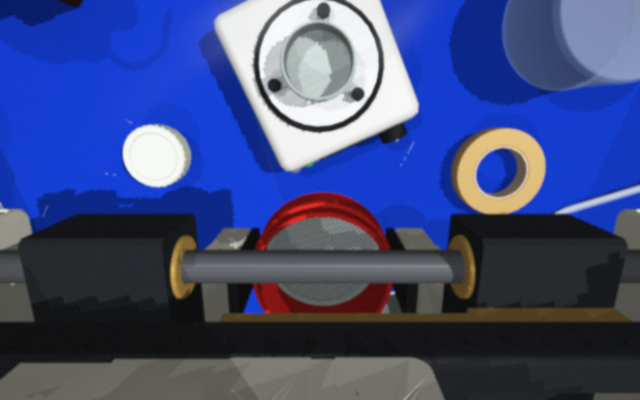

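Run:
```python
from h import *
i=cv2.imread('pics/w5.png'); cv2.imwrite('pics/w5c.png',cv2.resize(i[0:140,240:400],None,fx=5,fy=4.2857*5/4.2857,interpolation=cv2.INTER_CUBIC)[:600])
```

```text
(no output)
```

View pics/w5c.png

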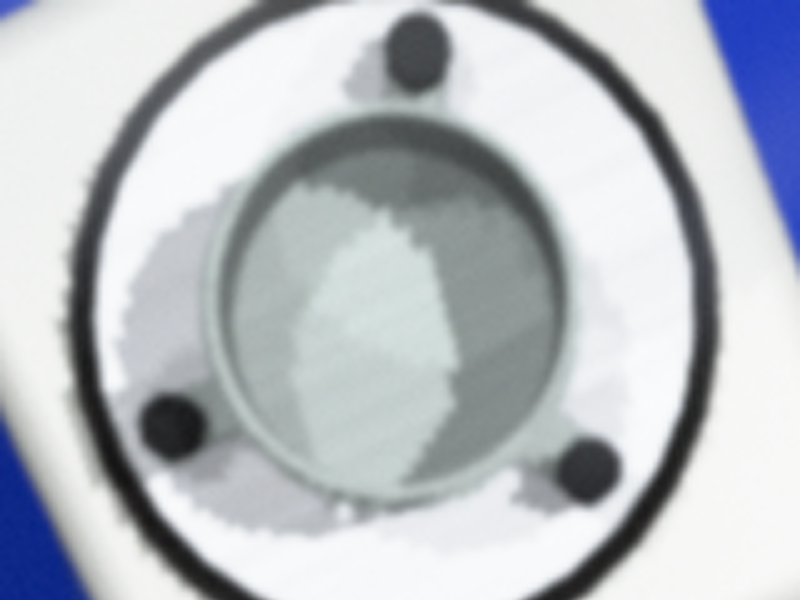

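Run:
```python
from h import *
s=arm.get_state();g=cams.grab_frame('wrist');T=toolT(s)@g['hand_eye']
print(onz(g,318,60,.087,T))
H=np.linalg.inv(g['hand_eye'])
def proj(p):
    c=H@np.append(p,1);return g['cx']+g['fx']*c[0]/-c[2], g['cy']-g['fy']*c[1]/-c[2]
for x,r in [(-.029,.0285),(-.021,.030),(-.029,.0265)]:
    P=np.array([proj([x,r*np.cos(a),r*np.sin(a)]) for a in np.linspace(0,6.283,200)]); print(x,P.min(0).round(1),P.max(0).round(1))
i=g['pixels'];cv2.imwrite('pics/w6c.png',cv2.resize(i[180:320,240:400,::-1],None,fx=5,fy=4))
```

```text
[0.57077866 0.14583347 0.087     ]
-0.029 [254.2 205.7] [394.9 334.5]
-0.021 [254.2 196.7] [394.6 326.2]
-0.029 [259.1 210.7] [389.9 330.4]
```

View pics/w6c.png

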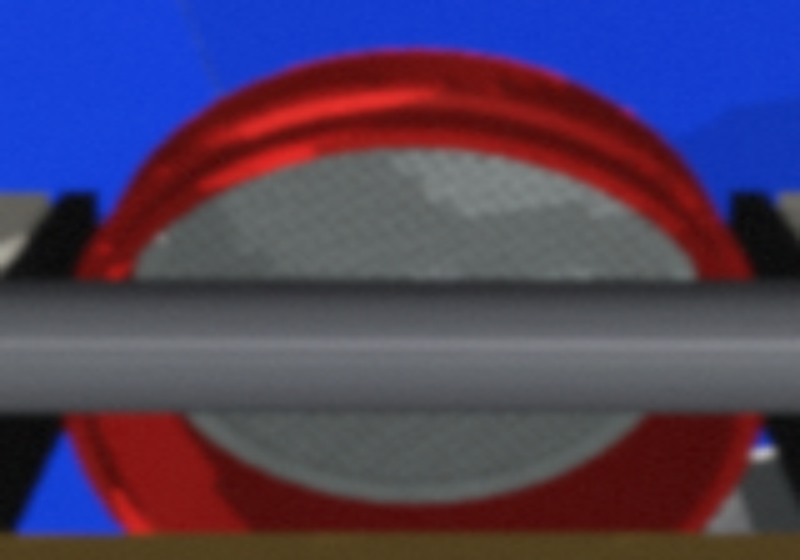

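Run:
```python
from h import *
plan6([.571,.1465,.125])
```

```text
pos [0.4732 0.1696 0.2105] phi 164.17 q6 0.56 F [-0.1 -0.  -0.6] w 0.0593
units [ 2.146 -0.108 -2.503] [ 0.042 -0.053  0.028]
```

Call:
carry_out(
  deltas=[
    [0.3, -0.03, -0.85, 0, -0.05, 0],
    [0.3, -0.04, -0.85, 0, 0, 0],
    [0.5, -0.03, -0.8, 0, 0, 0],
    [0.5, 0, 0, 0, 0, 0],
    [0, 0, 0, 0, 0, 0],
  ],
)

```text
t: 4.65
eef_pos: [0.5738, 0.1497, 0.1431]
ee_rot: [-1.358, 1.568, 1.511]
force: [-1.5, -0.1, -1.1]
width: 0.0599
```

Run:
```python
from h import *
plan6([.571,.1465,.100]); g=grab('side','s1.png');grab('top','t1.png')
cv2.imwrite('pics/s1c.png',cv2.resize(g['pixels'][160:290,270:400,::-1],None,fx=4,fy=4,interpolation=cv2.INTER_CUBIC))
```

```text
pos [0.5738 0.1497 0.1431] phi 164.43 q6 0.72 F [-1.5 -0.1 -1.1] w 0.0599
units [1.078 0.099 0.044] [0.108 0.008 0.039]
```

View pics/s1c.png

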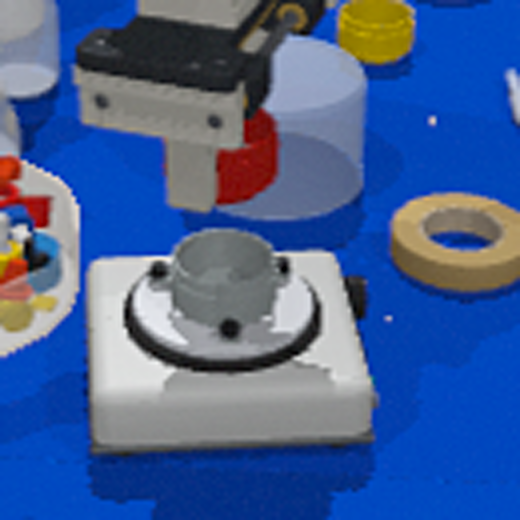

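Call:
carry_out(
  deltas=[
    [0.5, 0.1, 0.04, 0.1, 0, 0.04],
    [0.5, 0, 0, 0, 0, 0],
    [0, 0, 0, 0, 0, 0],
  ],
)

```text
t: 5.05
eef_pos: [0.5735, 0.1501, 0.11]
ee_rot: [-2.453, 1.56, 0.415]
force: [-0.4, 0.3, -0.2]
width: 0.0595
```

Run:
```python
from h import *
plan6([.571,.1465,.100]); g=grab('side','s2.png');t=grab('top','t2.png')
a=cv2.resize(g['pixels'][160:290,270:400,::-1],None,fx=4,fy=4,interpolation=cv2.INTER_CUBIC)
cv2.imwrite('pics/s2c.png',a)
print(onz(g,326,224,.087))
```

```text
pos [0.5735 0.1501 0.11  ] phi 164.31 q6 0.71 F [-0.4  0.3 -0.2] w 0.0595
units [0.25  0.105 0.038] [ 0.078 -0.115  0.095]
[0.56809376 0.145585   0.087     ]
```

View pics/s2c.png

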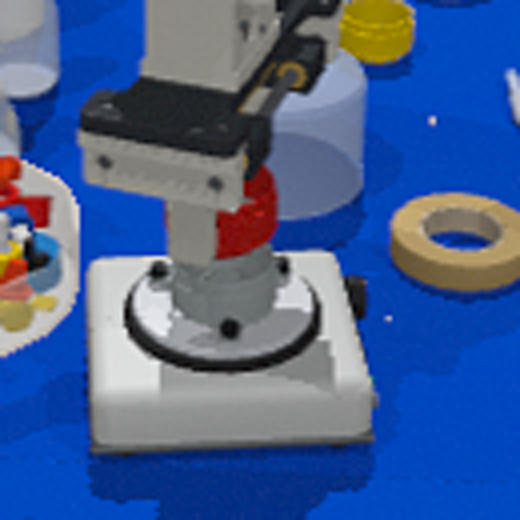

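Call:
carry_out(
  deltas=[
    [0.15, 0.12, 0.04, 0.08, -0.12, 0.1],
    [0, 0, 0, 0, 0, 0],
  ],
)

```text
t: 5.35
eef_pos: [0.5731, 0.1474, 0.1091]
ee_rot: [-2.437, 1.564, 0.427]
force: [-0.2, -1.2, -1.3]
width: 0.0598
```

Run:
```python
from h import *
plan6([.571,.1465,.086])
```

```text
pos [0.5731 0.1474 0.1091] phi 164.07 q6 0.71 F [-0.2 -1.2 -1.3] w 0.0598
units [0.576 0.038 0.046] [ 0.018 -0.07   0.06 ]
```

Call:
carry_out(
  deltas=[
    [0.3, 0.04, 0.05, 0, -0.07, 0.06],
    [0, 0, 0, 0, 0, 0],
  ],
)

```text
t: 5.55
eef_pos: [0.5711, 0.1466, 0.0975]
ee_rot: [-2.264, 1.569, 0.599]
force: [-0.3, -0.7, -0.2]
width: 0.0598
```

Run:
```python
from h import *
plan6([.571,.1465,.086])
```

```text
pos [0.5711 0.1466 0.0975] phi 164.06 q6 0.71 F [-0.3 -0.7 -0.2] w 0.0598
units [0.288 0.004 0.002] [ 0.016 -0.016  0.019]
```

Call:
carry_out(
  deltas=[
    [0.2, 0, 0, 0, 0, 0],
    [0.1, 0, 0, 0, 0, 0],
    [0, 0, 0, 0, 0, 0],
  ],
)

```text
t: 5.85
eef_pos: [0.5719, 0.145, 0.086]
ee_rot: [2.869, 1.568, -0.55]
force: [0.2, 0.1, -0.9]
width: 0.0599
```

Run:
```python
from h import *
plan6([.571,.1465,.086])
```

```text
pos [0.5719 0.145  0.086 ] phi 164.11 q6 0.71 F [ 0.2  0.1 -0.9] w 0.0599
units [ 0.    -0.03   0.031] [ 0.029 -0.039 -0.011]
```

Call:
carry_out(
  deltas=[
    [0.06, -0.02, 0.02, 0, 0, 0],
    [0, 0, 0, 0, 0, 0],
  ],
)

```text
t: 6.05
eef_pos: [0.572, 0.1451, 0.0848]
ee_rot: [2.682, 1.566, -0.737]
force: [-1.9, -0.9, 0.8]
width: 0.0601
```

Run:
```python
from h import *
plan6([.571,.1465,.086])
g=grab('side','s3.png')
cv2.imwrite('pics/s3c.png',cv2.resize(g['pixels'][160:290,270:400,::-1],None,fx=4,fy=4,interpolation=cv2.INTER_CUBIC))
```

```text
pos [0.572  0.1451 0.0848] phi 164.16 q6 0.71 F [-1.9 -0.9  0.8] w 0.0601
units [-0.031 -0.028  0.033] [ 0.039 -0.059 -0.029]
```

View pics/s3c.png

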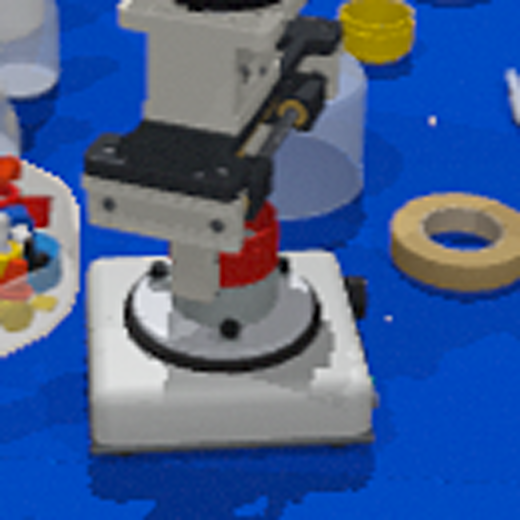

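Call:
carry_out(
  deltas=[
    [0, 0, 0, 0, 0, 0],
    [0, 0, 0, 0, 0, 0],
    [0, 0, 0, 0, 0, 0],
    [0, 0, 0, 0, 0, 0],
    [0, 0, 0, 0, 0, 0],
  ],
  hand=0,
)

```text
t: 6.6
eef_pos: [0.5719, 0.146, 0.0834]
ee_rot: [2.845, 1.567, -0.573]
force: [0.5, -0.2, 0.2]
width: 0.0868
```

Call:
carry_out(
  deltas=[
    [-0.8, 0, 0, 0, 0, 0],
    [-0.8, 0, 0, 0, 0, 0],
    [-0.8, 0, 0, 0, 0, 0],
    [0, 0, 0, 0, 0, 0],
  ],
)

```text
t: 7.0
eef_pos: [0.571, 0.1459, 0.181]
ee_rot: [1.807, 1.567, -1.612]
force: [1.0, 0.8, -0.3]
width: 0.0878
```

Run:
```python
from h import *
plan6([.5371-.085,.3228+.02,.15])
g=grab('side','s4.png')
cv2.imwrite('pics/s4c.png',cv2.resize(g['pixels'][160:290,270:400,::-1],None,fx=4,fy=4,interpolation=cv2.INTER_CUBIC))
grab('wrist','w7.png')
```

```text
pos [0.571  0.1459 0.181 ] phi 164.14 q6 0.71 F [ 1.   0.8 -0.3] w 0.0878
units [ 0.756 -3.925  4.205] [ 0.036 -0.014 -0.057]
```

View pics/s4c.png

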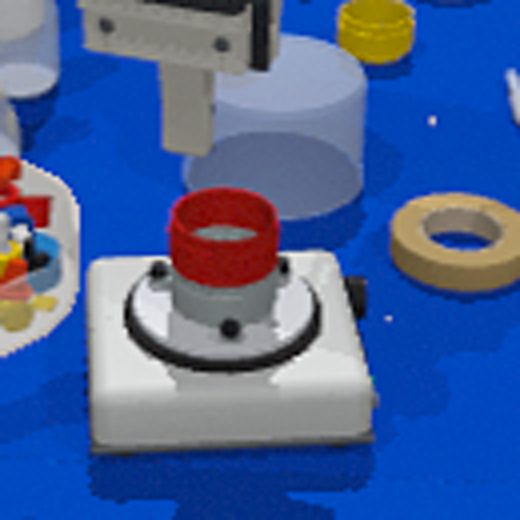

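View pics/w7.png

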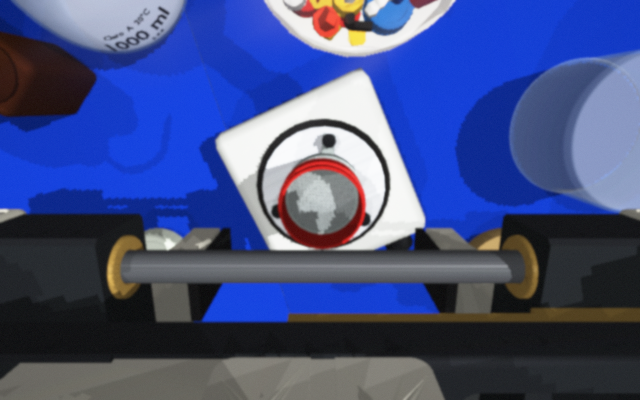

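Run:
```python
from h import *
wl('w8.png','red',.109,(250,130,400,250))
```

```text
red [320.5 203.1] dia mm [59.3 61.1] pos [0.5714 0.1461 0.109 ]
```

Call:
carry_out(
  deltas=[
    [-0.2, 1, 0, 0, 0, 0],
    [0, 1, -0.2, 0, 0, 0],
    [0, 1, -0.2, 0, 0, 0],
    [0, 1, -0.2, 0, 0, 0],
    [0, 1, -0.2, 0, 0, 0],
  ],
)

```text
t: 7.65
eef_pos: [0.5412, -0.0585, 0.1793]
ee_rot: [0.793, 1.552, -2.619]
force: [0.4, 0.3, -0.4]
width: 0.0874
```

Call:
carry_out(
  deltas=[
    [0, 1, -0.2, 0, 0, 0],
    [0, 1, -0.2, 0, 0, 0],
    [0, 1, 0, 0, 0, 0],
    [0, 0.8, 0, 0, 0, 0],
    [0, 0, 0, 0, 0, 0],
  ],
)

```text
t: 8.15
eef_pos: [0.5099, -0.2187, 0.1743]
ee_rot: [0.586, 1.541, -2.829]
force: [0.2, 0.6, -0.8]
width: 0.0874
```

Run:
```python
from h import *
wl('w9.png','green',.031)
plan6([.507,-.2515,.17])
```

```text
green [362.1  67.4] dia mm [63.1 67.4] pos [ 0.5898 -0.2761  0.031 ]
pos [ 0.5101 -0.2176  0.174 ] phi 164.3 q6 1.33 F [-0.3 -0.6  0.3] w 0.0874
units [ 0.111  0.836 -0.157] [ 0.078  0.357 -0.232]
```

View pics/w9.png

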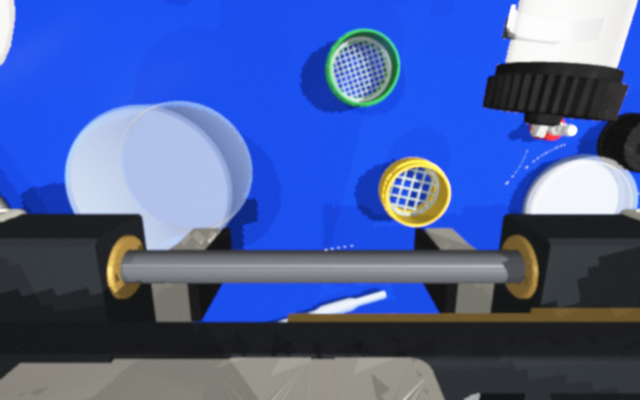

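Call:
carry_out(
  deltas=[
    [0.2, 0.5, -0.7, 0.08, 0.36, -0.23],
    [0.5, 0.5, -0.7, 0, 0, 0],
    [0.5, 0, 0, 0, 0, 0],
    [0, 0, 0, 0, 0, 0],
  ],
)

```text
t: 8.6
eef_pos: [0.5543, -0.2705, 0.1216]
ee_rot: [-0.583, 1.569, 2.28]
force: [0.3, 0.6, -0.8]
width: 0.0874
```

Run:
```python
from h import *
plan6([.5898,-.276,.08])
wl('w10.png','green',.031)
wl('w10.png','yellow',.031)
```

```text
pos [ 0.5543 -0.2705  0.1216] phi 164.07 q6 1.43 F [ 0.3  0.6 -0.8] w 0.0874
units [ 1.038 -0.11  -0.893] [0.018 0.021 0.014]
green [318.3 148.6] dia mm [59.5 60. ] pos [ 0.5902 -0.2768  0.031 ]
yellow [455.4 310.2] dia mm [ 49.7 339.6] pos [ 0.4361 -0.3474  0.031 ]
yellow [519.6 266.7] dia mm [33.1 58.5] pos [ 0.4601 -0.4025  0.031 ]
yellow [125. 266.] dia mm [33.6 58.6] pos [ 0.5444 -0.1072  0.031 ]
```

View pics/w10.png

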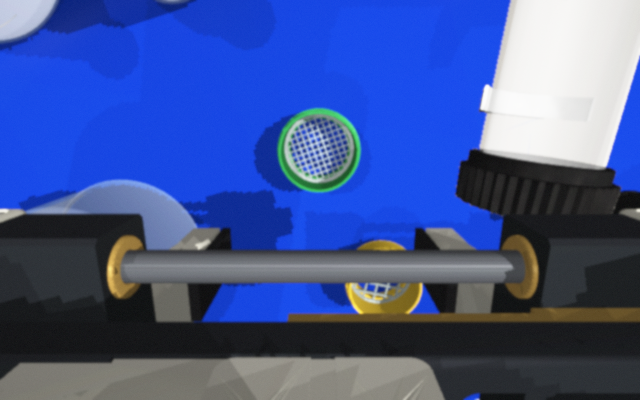

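Call:
carry_out(
  deltas=[
    [0.5, -0.1, -0.9, 0, 0, 0],
    [0.5, 0, 0, 0, 0, 0],
    [0, 0, 0, 0, 0, 0],
  ],
)

```text
t: 9.0
eef_pos: [0.5949, -0.2746, 0.0884]
ee_rot: [-3.089, 1.563, -0.22]
force: [0.7, 0.5, -0.7]
width: 0.0874
```

Run:
```python
from h import *
plan6([.590,-.2768,.007])
```

```text
pos [ 0.5949 -0.2746  0.0884] phi 164.37 q6 1.43 F [ 0.7  0.5 -0.7] w 0.0874
units [2.035 0.086 0.12 ] [ 0.093 -0.117  0.007]
```

Call:
carry_out(
  deltas=[
    [0.6, 0.08, 0.12, 0.09, -0.12, 0],
    [0.6, 0, 0, 0, 0, 0],
    [0.4, 0, 0, 0, 0, 0],
    [0, 0, 0, 0, 0, 0],
  ],
)

```text
t: 9.4
eef_pos: [0.5936, -0.2747, 0.0314]
ee_rot: [-3.137, 1.562, -0.27]
force: [-0.6, 0.8, -0.7]
width: 0.0874
```

Run:
```python
from h import *
plan6([.590,-.2768,.007])
```

```text
pos [ 0.5936 -0.2747  0.0314] phi 164.3 q6 1.43 F [-0.6  0.8 -0.7] w 0.0874
units [0.609 0.074 0.077] [ 0.074 -0.132  0.001]
```

Call:
carry_out(
  deltas=[
    [0.4, 0.08, 0.08, 0.08, -0.13, 0],
    [0, 0, 0, 0, 0, 0],
    [0.15, 0.06, 0.06, 0.05, -0.06, 0],
    [0, 0, 0, 0, 0, 0],
  ],
)

```text
t: 9.8
eef_pos: [0.5893, -0.2785, 0.0145]
ee_rot: [-3.081, 1.569, -0.221]
force: [-0.3, -0.2, -0.4]
width: 0.0878
```

Run:
```python
from h import *
plan6([.590,-.2768,.007])
```

```text
pos [ 0.5893 -0.2785  0.0145] phi 163.88 q6 1.43 F [-0.3 -0.2 -0.4] w 0.0878
units [ 0.187 -0.045 -0.004] [-0.029 -0.033  0.002]
```

Call:
carry_out(
  deltas=[
    [0.2, -0.04, -0.01, 0, 0, 0],
    [0, 0, 0, 0, 0, 0],
  ],
)

```text
t: 10.0
eef_pos: [0.5908, -0.2773, 0.0071]
ee_rot: [-3.089, 1.567, -0.229]
force: [-0.4, 0.6, -0.5]
width: 0.0876
```

Call:
carry_out(
  deltas=[
    [0, 0, 0, 0, 0, 0],
    [0, 0, 0, 0, 0, 0],
    [0, 0, 0, 0, 0, 0],
    [0, 0, 0, 0, 0, 0],
    [0, 0, 0, 0, 0, 0],
  ],
  hand=1,
)

```text
t: 10.5
eef_pos: [0.5912, -0.2773, 0.0073]
ee_rot: [-3.123, 1.566, -0.263]
force: [-0.5, -0.2, -1.4]
width: 0.0594
```

Run:
```python
from h import *
plan6([.590,-.2768,.24])
```

```text
pos [ 0.5912 -0.2773  0.0073] phi 163.89 q6 1.43 F [-0.5 -0.2 -1.4] w 0.0594
units [-5.818e+00 -4.000e-03  6.000e-03] [-0.027 -0.064  0.001]
```

Call:
carry_out(
  deltas=[
    [-1, 0, 0, 0, 0, 0],
    [-1, 0, 0, 0, 0, 0],
    [-1, 0, 0.2, 0, 0, 0],
    [-1, -0.4, 0.5, 0, 0, 0],
    [-0.9, -0.6, 0.5, 0, 0, 0],
  ],
)

```text
t: 11.0
eef_pos: [0.5515, -0.2257, 0.2015]
ee_rot: [0.119, 1.56, 2.976]
force: [0.7, 0.6, -0.7]
width: 0.0595
```

Call:
carry_out(
  deltas=[
    [-0.5, -1, 0.5, 0, 0, 0],
    [0, -1, 0.5, 0, 0, 0],
    [0, -1, 0.5, 0, 0, 0],
    [0, -1, 0.5, 0, 0, 0],
    [0, -1, 0.5, 0, 0, 0],
  ],
)

```text
t: 11.5
eef_pos: [0.512, -0.0009, 0.2309]
ee_rot: [-2.141, 1.567, 0.709]
force: [1.3, 1.0, -1.9]
width: 0.0595
```

Call:
carry_out(
  deltas=[
    [0, -1, 0.5, 0, 0, 0],
    [0, -1, 0.5, 0, 0, 0],
    [0, -1, 0.5, 0, 0, 0],
    [0, -1, 0.5, 0, 0, 0],
    [0, 0, 0, 0, 0, 0],
  ],
)

```text
t: 12.0
eef_pos: [0.477, 0.1863, 0.2328]
ee_rot: [-2.065, 1.563, 0.79]
force: [0.4, -0.4, -1.7]
width: 0.0593
```

Run:
```python
from h import *
plan6([.489,.169,.23])
grab('wrist','w11.png')
```

```text
pos [0.477  0.1863 0.2328] phi 163.59 q6 0.53 F [ 0.4 -0.4 -1.7] w 0.0593
units [ 0.069  0.331 -0.409] [-0.103 -0.056  0.102]
```

View pics/w11.png

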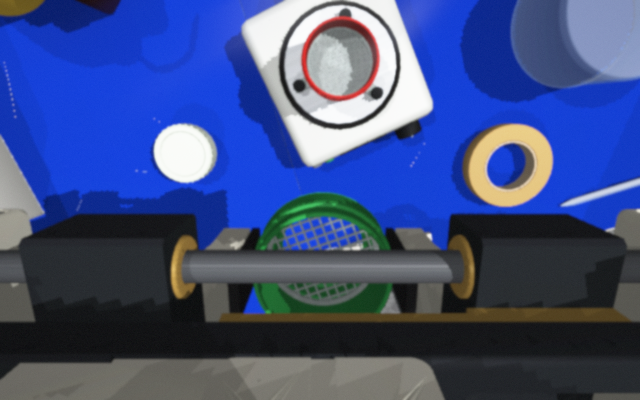

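Run:
```python
from h import *
wl('w12.png','red',.110,(270,0,410,130))
plan6([.572,.146,.15])
```

```text
red [337.7  59.1] dia mm [61.9 67.1] pos [0.5705 0.1466 0.11  ]
pos [0.4772 0.1831 0.2326] phi 163.49 q6 0.53 F [ 1.2 -1.  -0.1] w 0.0591
units [ 2.073  0.229 -2.528] [-0.127 -0.049  0.085]
```

Call:
carry_out(
  deltas=[
    [0.3, 0.08, -0.85, -0.1, -0.05, 0.08],
    [0.5, 0.08, -0.85, 0, 0, 0],
    [0.5, 0.07, -0.83, 0, 0, 0],
    [0.5, 0, 0, 0, 0, 0],
    [0, 0, 0, 0, 0, 0],
  ],
)

```text
t: 12.6
eef_pos: [0.5759, 0.1396, 0.1596]
ee_rot: [-1.949, 1.568, 0.909]
force: [0.1, -0.3, -0.5]
width: 0.0593
```

Run:
```python
from h import *
plan6([.572,.146,.13])
```

```text
pos [0.5759 0.1396 0.1596] phi 163.74 q6 0.72 F [ 0.1 -0.3 -0.5] w 0.0593
units [ 0.741 -0.124  0.138] [-0.065 -0.013  0.033]
```

Call:
carry_out(
  deltas=[
    [0.3, -0.12, 0.14, -0.06, 0, 0.03],
    [0, 0, 0, 0, 0, 0],
    [0.2, 0, 0, 0, 0, 0],
    [0, 0, 0, 0, 0, 0],
  ],
)

```text
t: 13.0
eef_pos: [0.5716, 0.1449, 0.1408]
ee_rot: [-2.657, 1.568, 0.204]
force: [-0.1, -0.1, -1.3]
width: 0.0594
```

Run:
```python
from h import *
plan6([.572,.146,.114])
```

```text
pos [0.5716 0.1449 0.1408] phi 163.92 q6 0.71 F [-0.1 -0.1 -1.3] w 0.0594
units [ 0.671 -0.028 -0.   ] [-0.02  -0.04   0.021]
```

Call:
carry_out(
  deltas=[
    [0.3, -0.03, 0, 0, -0.04, 0.02],
    [0.2, 0, 0, 0, 0, 0],
    [0, 0, 0, 0, 0, 0],
    [0.15, 0, 0, 0, 0, 0],
    [0, 0, 0, 0, 0, 0],
  ],
)

```text
t: 13.5
eef_pos: [0.5725, 0.147, 0.1146]
ee_rot: [-2.619, 1.568, 0.244]
force: [-1.0, -0.8, -1.2]
width: 0.0592
```

Run:
```python
from h import *
plan6([.572,.146,.114])
```

```text
pos [0.5725 0.147  0.1146] phi 164.05 q6 0.71 F [-1.  -0.8 -1.2] w 0.0592
units [0.016 0.028 0.005] [ 0.013 -0.032  0.019]
```

Call:
carry_out(
  deltas=[
    [0.06, 0, 0, 0, 0, 0],
    [0, 0, 0, 0, 0, 0],
  ],
)

```text
t: 13.7
eef_pos: [0.5727, 0.1467, 0.1145]
ee_rot: [-2.852, 1.567, 0.012]
force: [-1.2, -1.8, -1.0]
width: 0.0594
```

Call:
carry_out(
  deltas=[
    [0, 0, 0, 0, 0, 0],
    [0, 0, 0, 0, 0, 0],
    [0, 0, 0, 0, 0, 0],
    [0, 0, 0, 0, 0, 0],
    [0, 0, 0, 0, 0, 0],
  ],
  hand=0,
)

```text
t: 14.2
eef_pos: [0.5732, 0.1473, 0.1145]
ee_rot: [-2.58, 1.566, 0.284]
force: [1.3, 0.0, 0.4]
width: 0.087
```

Call:
carry_out(
  deltas=[
    [-0.8, 0, 0, 0, 0, 0],
    [-0.8, 0, 0, 0, 0, 0],
    [-0.8, 0, 0, 0, 0, 0],
    [0, 0, 0, 0, 0, 0],
  ],
)

```text
t: 14.6
eef_pos: [0.5722, 0.1467, 0.2121]
ee_rot: [2.724, 1.569, -0.695]
force: [0.5, -0.0, -0.1]
width: 0.0875
```

Run:
```python
from h import *
plan6([.572,.146,.114])
wl('w13.png','green',.138,(200,0,450,250))
g=grab('side','s5.png')
cv2.imwrite('pics/s5c.png',cv2.resize(g['pixels'][160:290,270:400,::-1],None,fx=4,fy=4,interpolation=cv2.INTER_CUBIC))
```

```text
pos [0.5722 0.1467 0.2121] phi 164.07 q6 0.71 F [ 0.5 -0.  -0.1] w 0.0875
units [2.452 0.016 0.004] [ 0.017 -0.021 -0.009]
green [322.5 204.5] dia mm [58.7 59.9] pos [0.5723 0.1473 0.138 ]
```

View pics/s5c.png

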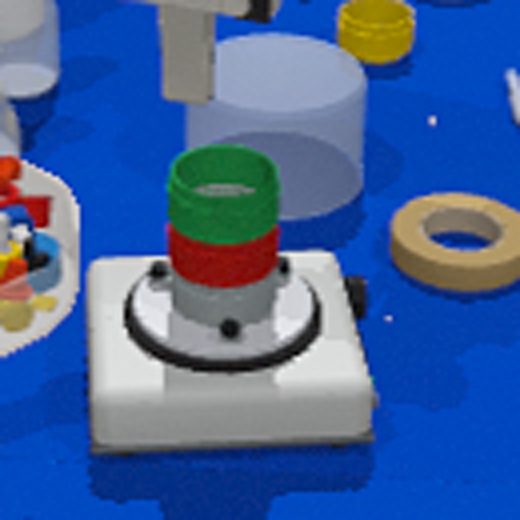

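Call:
carry_out(
  deltas=[
    [0, 1, -0.1, 1, 0, 0],
    [0, 1, -0.1, 1, 0, 0],
    [0, 1, -0.1, 1, 0, 0],
    [0, 1, -0.1, 1, 0, 0],
    [0, 1, -0.2, 1, 0, 0],
  ],
)

```text
t: 15.2
eef_pos: [0.507, -0.0481, 0.2021]
ee_rot: [0.997, 1.557, -2.779]
force: [0.5, -0.0, -0.7]
width: 0.0877
```

Call:
carry_out(
  deltas=[
    [0.2, 1, -0.2, 1, 0, 0],
    [0.2, 1, -0.3, 1, 0, 0],
    [0.2, 1, -0.3, 1, 0, 0],
    [0, 0, 0, 0, 0, 0],
  ],
)

```text
t: 15.6
eef_pos: [0.4454, -0.1671, 0.1743]
ee_rot: [1.073, 1.55, -2.927]
force: [0.6, 0.0, -0.1]
width: 0.0875
```

Run:
```python
from h import *
plan6([.419,-.231,.17],130)
wl('w14.png','yellow',.031,(0,0,640,210))
```

```text
pos [ 0.4454 -0.1671  0.1743] phi 130.84 q6 0.65 F [ 0.6  0.  -0.1] w 0.0875
units [ 0.127  1.542 -0.779] [ 0.212  0.14  -0.263]
yellow [398.1  38.8] dia mm [63.9 72. ] pos [ 0.4741 -0.2955  0.031 ]
```

View pics/w14.png

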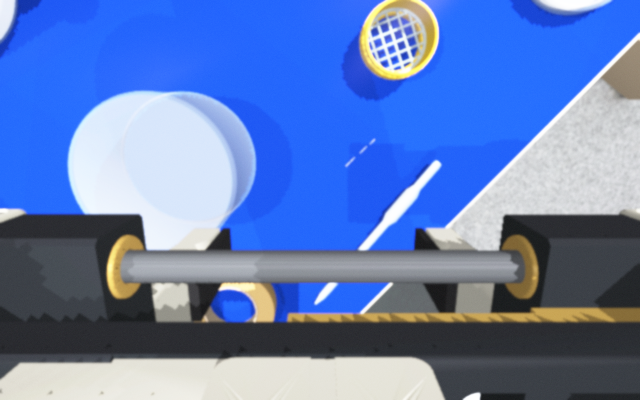

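Call:
carry_out(
  deltas=[
    [0.3, 0.85, -0.8, 0.2, 0.14, -0.26],
    [0.5, 0.8, -0.8, 0, 0, 0],
    [0.5, 0.1, -0.2, 0, 0, 0],
    [0, 0, 0, 0, 0, 0],
  ],
)

```text
t: 16.05
eef_pos: [0.4427, -0.2662, 0.1205]
ee_rot: [-2.234, 1.568, 0.045]
force: [0.2, 0.3, -0.9]
width: 0.0876
```

Run:
```python
from h import *
plan6([.475,-.296,.08],130)
wl('w15.png','yellow',.031,(0,0,640,240))
```

```text
pos [ 0.4427 -0.2662  0.1205] phi 130.59 q6 0.87 F [ 0.2  0.3 -0.9] w 0.0876
units [ 1.014 -0.126 -1.089] [ 0.149 -0.022  0.028]
yellow [318.7 137.2] dia mm [59.1 59.7] pos [ 0.4741 -0.2974  0.031 ]
```

View pics/w15.png

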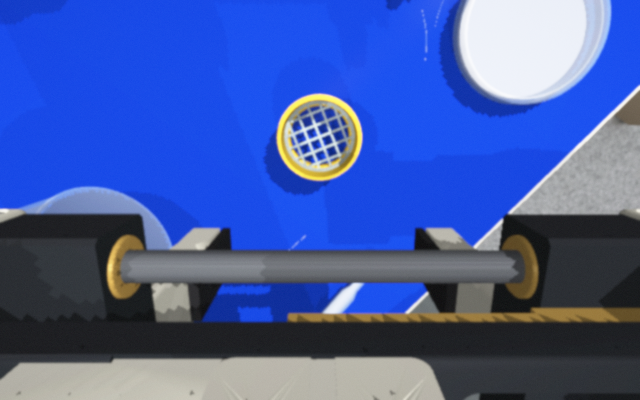

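Call:
carry_out(
  deltas=[
    [0.4, -0.06, -0.6, 0.15, 0, 0],
    [0.5, -0.05, -0.5, 0, 0, 0],
    [0, 0, 0, 0, 0, 0],
  ],
)

```text
t: 16.4
eef_pos: [0.4793, -0.2947, 0.0878]
ee_rot: [-2.517, 1.563, -0.242]
force: [-0.5, 0.4, 0.2]
width: 0.0875
```

Run:
```python
from h import *
plan6([.4745,-.2975,.007],130)
```

```text
pos [ 0.4793 -0.2947  0.0878] phi 130.33 q6 0.91 F [-0.5  0.4  0.2] w 0.0875
units [2.02  0.145 0.038] [ 0.083 -0.086  0.062]
```

Call:
carry_out(
  deltas=[
    [0.5, 0.14, 0.04, 0.08, -0.09, 0.06],
    [0, 0, 0, 0, 0, 0],
    [0.6, 0, 0, 0, 0, 0],
    [0.5, 0, 0, 0, 0, 0],
    [0, 0, 0, 0, 0, 0],
  ],
)

```text
t: 16.9
eef_pos: [0.4799, -0.2932, 0.0298]
ee_rot: [-2.604, 1.563, -0.327]
force: [-0.4, -0.5, 0.2]
width: 0.0879
```

Run:
```python
from h import *
plan6([.4745,-.2975,.007],130)
```

```text
pos [ 0.4799 -0.2932  0.0298] phi 130.48 q6 0.9 F [-0.4 -0.5  0.2] w 0.0879
units [0.57  0.175 0.011] [ 0.12 -0.1   0.06]
```

Call:
carry_out(
  deltas=[
    [0.3, 0.17, 0.01, 0.12, -0.1, 0.06],
    [0, 0, 0, 0, 0, 0],
    [0.2, 0.06, 0.01, 0.03, -0.03, 0.02],
    [0, 0, 0, 0, 0, 0],
  ],
)

```text
t: 17.3
eef_pos: [0.4749, -0.2984, 0.0135]
ee_rot: [-2.622, 1.568, -0.354]
force: [-1.0, 0.4, -0.7]
width: 0.0875
```

Run:
```python
from h import *
plan6([.4745,-.2975,.007],130)
```

```text
pos [ 0.4749 -0.2984  0.0135] phi 130.0 q6 0.91 F [-1.   0.4 -0.7] w 0.0875
units [ 0.162 -0.006  0.024] [-0.    -0.034  0.019]
```

Call:
carry_out(
  deltas=[
    [0.16, 0, 0.02, 0, -0.03, 0.02],
    [0, 0, 0, 0, 0, 0],
  ],
)

```text
t: 17.5
eef_pos: [0.4747, -0.2981, 0.0072]
ee_rot: [-2.746, 1.57, -0.477]
force: [0.3, 0.0, 0.5]
width: 0.0876
```

Call:
carry_out(
  deltas=[
    [0, 0, 0, 0, 0, 0],
    [0, 0, 0, 0, 0, 0],
    [0, 0, 0, 0, 0, 0],
    [0, 0, 0, 0, 0, 0],
    [0, 0, 0, 0, 0, 0],
  ],
  hand=1,
)

```text
t: 18.0
eef_pos: [0.4749, -0.2982, 0.0074]
ee_rot: [-2.799, 1.57, -0.53]
force: [0.0, 0.5, -0.3]
width: 0.0588
```

Run:
```python
from h import *
plan6([.4745,-.2975,.007],130)
```

```text
pos [ 0.4749 -0.2982  0.0074] phi 129.98 q6 0.91 F [ 0.   0.5 -0.3] w 0.0588
units [ 0.01  -0.003  0.02 ] [-0.004 -0.017  0.006]
```

Call:
carry_out(
  deltas=[
    [-1, 0, 0, 0, 0, 0],
    [-1, 0, 0, 0, 0, 0],
    [-1, 0, 0, 0, 0, 0],
    [-1, 0, 0, 0, 0, 0],
    [-1, -0.5, 0.3, -0.5, 0, 0],
  ],
)

```text
t: 18.5
eef_pos: [0.4774, -0.2756, 0.2069]
ee_rot: [0.57, 1.556, 2.87]
force: [1.3, 0.3, -0.5]
width: 0.0594
```

Call:
carry_out(
  deltas=[
    [-1, -0.6, 0.3, -0.8, 0, 0],
    [-0.6, -0.9, 0.5, -0.8, 0, 0],
    [0, -1, 0.6, -0.8, 0, 0],
    [0, -1, 0.6, -0.8, 0, 0],
    [0, -1, 0.6, -0.8, 0, 0],
  ],
)

```text
t: 19.0
eef_pos: [0.5203, -0.0693, 0.2821]
ee_rot: [-0.781, 1.567, 1.803]
force: [1.4, 0.7, -0.9]
width: 0.0596
```

Call:
carry_out(
  deltas=[
    [0, -1, 0.6, -0.8, 0, 0],
    [0, -1, 0.6, -0.8, 0, 0],
    [0, -1, 0.6, -0.8, 0, 0],
    [0, -1, 0.6, -0.8, 0, 0],
    [0, 0, 0, 0, 0, 0],
  ],
)

```text
t: 19.5
eef_pos: [0.5049, 0.1287, 0.2829]
ee_rot: [-1.291, 1.566, 1.532]
force: [0.7, 0.3, -2.1]
width: 0.0595
```

Run:
```python
from h import *
plan6([.489,.169,.27])
wl('w16.png','green',.138,(100,0,500,200))
```

```text
pos [0.5049 0.1287 0.2829] phi 161.74 q6 0.63 F [ 0.7  0.3 -2.1] w 0.0595
units [ 0.328 -0.831  0.693] [-0.564  0.019  0.072]
green [277.8 116.3] dia mm [61.3 62.5] pos [0.5714 0.1481 0.138 ]
```

View pics/w16.png

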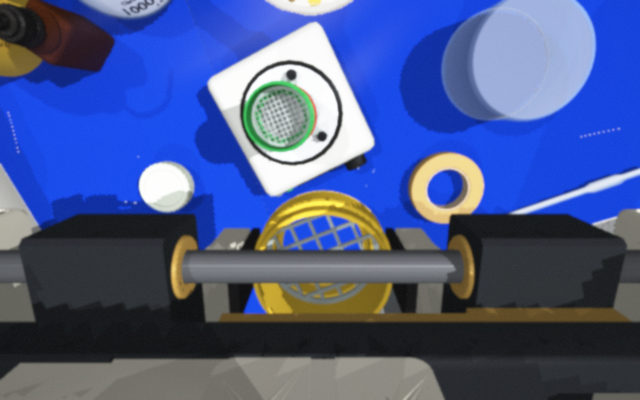

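Run:
```python
from h import *
plan6([.5722,.147,.175])
```

```text
pos [0.505  0.1269 0.2829] phi 161.64 q6 0.63 F [ 0.2 -0.3 -0.4] w 0.0591
units [ 2.7   -0.994 -1.439] [-0.591  0.02   0.062]
```

Call:
carry_out(
  deltas=[
    [0.6, -0.5, -0.7, -0.59, 0, 0.06],
    [0.6, -0.5, -0.7, 0, 0, 0],
    [0.6, 0, 0, 0, 0, 0],
    [0.5, 0, 0, 0, 0, 0],
    [0, 0, 0, 0, 0, 0],
  ],
)

```text
t: 20.05
eef_pos: [0.5732, 0.1468, 0.1892]
ee_rot: [-1.793, 1.569, 1.068]
force: [0.3, -0.3, -0.2]
width: 0.0593
```

Run:
```python
from h import *
plan6([.5722,.147,.165])
```

```text
pos [0.5732 0.1468 0.1892] phi 163.95 q6 0.71 F [ 0.3 -0.3 -0.2] w 0.0593
units [0.605 0.002 0.025] [-0.013 -0.006  0.026]
```

Call:
carry_out(
  deltas=[
    [0.3, 0, 0.02, 0, 0, 0],
    [0.3, 0, 0, 0, 0, 0],
    [0, 0, 0, 0, 0, 0],
  ],
)

```text
t: 20.35
eef_pos: [0.5731, 0.1453, 0.1654]
ee_rot: [-2.16, 1.567, 0.698]
force: [-0.3, 0.0, -0.4]
width: 0.0595
```

Run:
```python
from h import *
plan6([.5722,.147,.142])
```

```text
pos [0.5731 0.1453 0.1654] phi 163.8 q6 0.71 F [-0.3  0.  -0.4] w 0.0595
units [ 0.586 -0.033  0.035] [-0.049 -0.027  0.041]
```

Call:
carry_out(
  deltas=[
    [0.3, -0.04, 0.03, -0.05, -0.03, 0.04],
    [0, 0, 0, 0, 0, 0],
    [0.2, 0, 0, 0, 0, 0],
    [0.1, 0, 0, 0, 0, 0],
    [0, 0, 0, 0, 0, 0],
  ],
)

```text
t: 20.85
eef_pos: [0.5733, 0.1477, 0.1423]
ee_rot: [-2.572, 1.567, 0.292]
force: [-1.6, -1.5, 4.5]
width: 0.0593
```

Run:
```python
from h import *
plan6([.5722,.147,.142])
```

```text
pos [0.5733 0.1477 0.1423] phi 164.08 q6 0.71 F [-1.6 -1.5  4.5] w 0.0593
units [0.009 0.023 0.023] [ 0.02  -0.042  0.027]
```

Call:
carry_out(
  deltas=[
    [0, 0, 0, 0, 0, 0],
    [0, 0, 0, 0, 0, 0],
    [0, 0, 0, 0, 0, 0],
    [0, 0, 0, 0, 0, 0],
    [0, 0, 0, 0, 0, 0],
  ],
  hand=0,
)

```text
t: 21.35
eef_pos: [0.5739, 0.1482, 0.1426]
ee_rot: [-2.48, 1.566, 0.385]
force: [0.2, -0.3, 0.8]
width: 0.087
```

Call:
carry_out(
  deltas=[
    [-0.8, 0, 0, 0, 0, 0],
    [-0.8, 0, 0, 0, 0, 0],
    [-0.8, 0, 0, 0, 0, 0],
    [0, 0, 0, 0, 0, 0],
  ],
)

```text
t: 21.75
eef_pos: [0.5729, 0.1475, 0.2406]
ee_rot: [-2.91, 1.569, -0.046]
force: [0.9, 0.7, 0.3]
width: 0.0877
```

Run:
```python
from h import *
wl('w17.png','yellow',.166,(200,0,450,250))
g=grab('side','s6.png')
cv2.imwrite('pics/s6c.png',cv2.resize(g['pixels'][150:280,270:400,::-1],None,fx=4,fy=4,interpolation=cv2.INTER_CUBIC))
plan6([.537-.0815,.323+.0235,.17])
```

```text
yellow [322.1 202.7] dia mm [58.9 60.7] pos [0.5742 0.1481 0.166 ]
yellow [337.   19.8] dia mm [21.7 32.1] pos [0.6831 0.1077 0.166 ]
pos [0.5708 0.147  0.2365] phi 164.05 q6 0.71 F [ 0.1 -0.4 -1.6] w 0.0875
units [ 1.665 -4.008  4.139] [ 0.012  0.044 -0.037]
```

View pics/s6c.png

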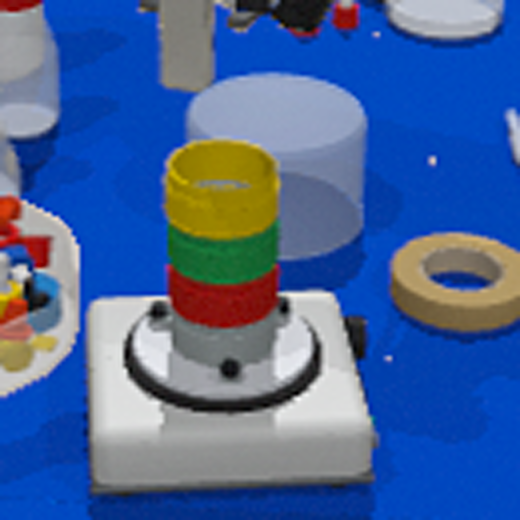

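Call:
carry_out(
  deltas=[
    [0, -0.8, 0.83, 0, 0, 0],
    [0, -0.8, 0.83, 0, 0, 0],
    [0, -0.8, 0.83, 0, 0, 0],
    [0.5, -0.8, 0.83, 0, 0, 0],
    [0.5, -0.8, 0.83, 0, 0, 0],
  ],
)

```text
t: 22.35
eef_pos: [0.4548, 0.345, 0.1936]
ee_rot: [0.777, 1.564, -2.653]
force: [0.9, -0.2, 0.9]
width: 0.0877
```

Call:
carry_out(
  deltas=[
    [0.6, 0, 0, 0, 0, 0],
    [0, 0, 0, 0, 0, 0],
  ],
)

```text
t: 22.55
eef_pos: [0.4498, 0.3478, 0.1642]
ee_rot: [0.915, 1.558, -2.51]
force: [0.7, -0.9, -0.3]
width: 0.0876
```

Run:
```python
from h import *
plan6([.537,.323,.11])
wl('w18.png','white',.024,(250,20,430,210))
```

```text
pos [0.4498 0.3478 0.1642] phi 163.78 q6 0.29 F [ 0.7 -0.9 -0.3] w 0.0876
units [ 1.337 -0.027 -2.276] [-0.055  0.116 -0.149]
white [320.7  72.1] dia mm [64.8 68.6] pos [0.5375 0.323  0.024 ]
```

View pics/w18.png

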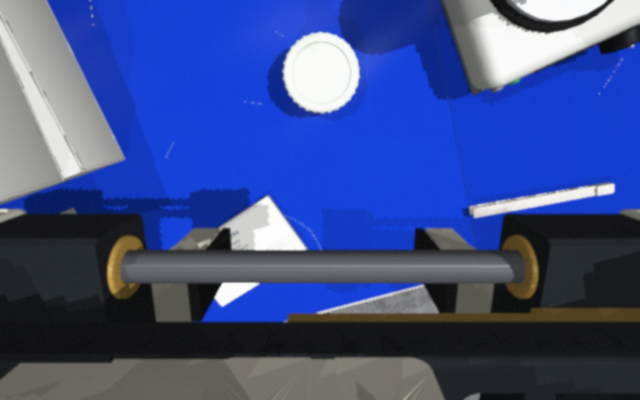

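Call:
carry_out(
  deltas=[
    [0.3, -0.02, -0.8, -0.05, 0.1, -0.15],
    [0.4, 0, -0.75, 0, 0, 0],
    [0.4, 0, -0.72, 0, 0, 0],
    [0, 0, 0, 0, 0, 0],
  ],
)

```text
t: 23.0
eef_pos: [0.5444, 0.3226, 0.1252]
ee_rot: [-2.157, 1.563, 0.706]
force: [-0.2, -0.3, -0.3]
width: 0.0877
```

Run:
```python
from h import *
plan6([.5375,.323,.05])
wl('w19.png','white',.024,(230,130,410,245))
```

```text
pos [0.5444 0.3226 0.1252] phi 164.02 q6 0.45 F [-0.2 -0.3 -0.3] w 0.0877
units [1.88  0.05  0.176] [ 0.005 -0.06   0.091]
white [326.5 204.1] dia mm [60.1 61.3] pos [0.5371 0.3228 0.024 ]
```

View pics/w19.png

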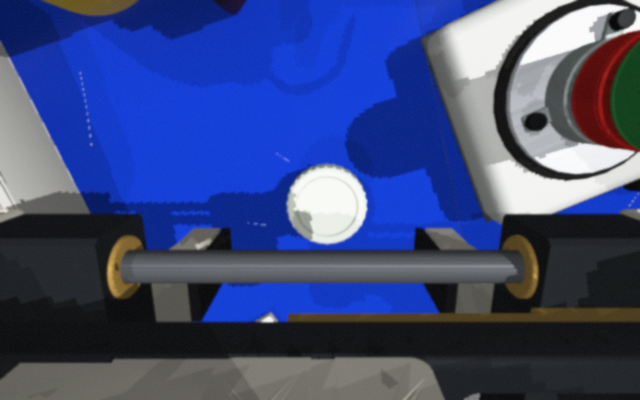

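Call:
carry_out(
  deltas=[
    [0.6, 0.05, 0.18, 0, -0.06, 0.09],
    [0, 0, 0, 0, 0, 0],
    [0.7, 0, 0, 0, 0, 0],
    [0.7, 0, 0, 0, 0, 0],
    [0, 0, 0, 0, 0, 0],
  ],
)

```text
t: 23.55
eef_pos: [0.5409, 0.3246, 0.0542]
ee_rot: [-2.199, 1.558, 0.662]
force: [-0.8, -0.1, -0.0]
width: 0.0879
```

Run:
```python
from h import *
plan6([.5375,.323,.005])
```

```text
pos [0.5409 0.3246 0.0542] phi 163.92 q6 0.44 F [-0.8 -0.1 -0. ] w 0.0879
units [1.229 0.074 0.081] [-0.019 -0.107  0.148]
```

Call:
carry_out(
  deltas=[
    [0.5, 0.07, 0.08, 0, -0.1, 0.15],
    [0, 0, 0, 0, 0, 0],
    [0.5, 0.04, 0.04, 0, -0.05, 0.08],
    [0, 0, 0, 0, 0, 0],
  ],
)

```text
t: 23.95
eef_pos: [0.5388, 0.325, 0.0222]
ee_rot: [-2.607, 1.568, 0.256]
force: [0.5, 0.3, 0.3]
width: 0.0875
```

Run:
```python
from h import *
plan6([.5375,.323,.005])
```

```text
pos [0.5388 0.325  0.0222] phi 164.07 q6 0.44 F [0.5 0.3 0.3] w 0.0875
units [0.43  0.058 0.018] [ 0.017 -0.039  0.023]
```

Call:
carry_out(
  deltas=[
    [0.3, 0.06, 0.02, 0, -0.04, 0.02],
    [0, 0, 0, 0, 0, 0],
    [0.15, 0, 0, 0, 0, 0],
    [0, 0, 0, 0, 0, 0],
  ],
)

```text
t: 24.35
eef_pos: [0.5401, 0.3253, 0.0091]
ee_rot: [-2.135, 1.563, 0.73]
force: [0.2, -0.0, -1.1]
width: 0.0876
```

Run:
```python
from h import *
plan6([.5375,.323,.005])
```

```text
pos [0.5401 0.3253 0.0091] phi 164.15 q6 0.44 F [ 0.2 -0.  -1.1] w 0.0876
units [0.102 0.073 0.046] [ 0.037 -0.059  0.093]
```

Call:
carry_out(
  deltas=[
    [0.1, 0.07, 0.05, 0.04, -0.06, 0.09],
    [0, 0, 0, 0, 0, 0],
  ],
)

```text
t: 24.55
eef_pos: [0.5375, 0.3232, 0.0055]
ee_rot: [-1.846, 1.57, 1.016]
force: [0.5, -1.2, -0.3]
width: 0.0874
```

Run:
```python
from h import *
plan6([.5375,.323,.005])
```

```text
pos [0.5375 0.3232 0.0055] phi 163.98 q6 0.44 F [ 0.5 -1.2 -0.3] w 0.0874
units [ 0.013  0.006 -0.001] [-0.005 -0.002  0.006]
```

Call:
carry_out(
  deltas=[
    [0, 0, 0, 0, 0, 0],
    [0, 0, 0, 0, 0, 0],
    [0, 0, 0, 0, 0, 0],
    [0, 0, 0, 0, 0, 0],
    [0, 0, 0, 0, 0, 0],
  ],
  hand=1,
  newtons=22,
)

```text
t: 25.05
eef_pos: [0.5376, 0.3234, 0.0057]
ee_rot: [-2.112, 1.57, 0.75]
force: [-0.1, -0.1, -1.0]
width: 0.0595
```

Run:
```python
from h import *
plan6([.489,.17,.29])
```

```text
pos [0.5376 0.3234 0.0057] phi 163.99 q6 0.44 F [-0.1 -0.1 -1. ] w 0.0595
units [-7.11   4.017  0.11 ] [-0.002 -0.004  0.007]
```

Call:
carry_out(
  deltas=[
    [-1, 0, 0, 0, 0, 0],
    [-1, 0, 0, 0, 0, 0],
    [-1, 0, 0.2, 0, 0, 0],
    [-1, 0, 0.3, 0, 0, 0],
    [-1, 0, 0.3, 0, 0, 0],
  ],
)

```text
t: 25.55
eef_pos: [0.504, 0.3289, 0.2045]
ee_rot: [1.06, 1.556, -2.364]
force: [0.5, 0.1, -1.5]
width: 0.0594
```

Call:
carry_out(
  deltas=[
    [-1, 0.3, 0.2, 0, 0, 0],
    [-1, 0.6, 0, 0, 0, 0],
    [-0.2, 0.9, 0, 0, 0, 0],
    [0, 0.9, 0, 0, 0, 0],
    [0, 0, 0, 0, 0, 0],
  ],
)

```text
t: 26.05
eef_pos: [0.4661, 0.2275, 0.3054]
ee_rot: [1.373, 1.569, -2.047]
force: [-0.2, 0.5, -1.0]
width: 0.059
```

Run:
```python
from h import *
plan6([.489,.17,.29])
wl('w20.png','yellow',.166,(100,0,500,200))
```

```text
pos [0.4661 0.2275 0.3054] phi 164.05 q6 0.46 F [-0.2  0.5 -1. ] w 0.059
units [ 0.387  1.223 -0.945] [ 0.012  0.005 -0.025]
yellow [381.1  30.4] dia mm [65.1 74.6] pos [0.5721 0.1499 0.166 ]
```

View pics/w20.png

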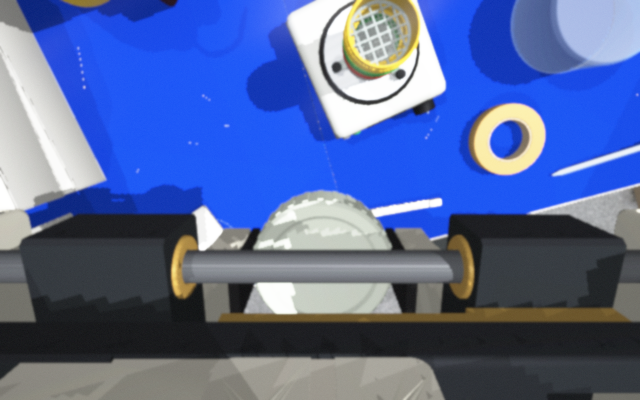

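Run:
```python
from h import *
plan6([.573,.148,.21])
```

```text
pos [0.4668 0.2288 0.3052] phi 164.05 q6 0.46 F [-0.3  0.6 -0.4] w 0.0589
units [ 2.382  1.209 -3.109] [ 0.014  0.002 -0.021]
```

Call:
carry_out(
  deltas=[
    [0.3, 0.35, -0.8, 0, 0, 0],
    [0.4, 0.3, -0.8, 0, 0, 0],
    [0.4, 0.3, -0.8, 0, 0, 0],
    [0.4, 0.25, -0.7, 0, 0, 0],
    [0, 0, 0, 0, 0, 0],
  ],
)

```text
t: 26.6
eef_pos: [0.5774, 0.1495, 0.2428]
ee_rot: [-1.676, 1.569, 1.191]
force: [0.4, -0.3, -0.6]
width: 0.0589
```

Run:
```python
from h import *
plan6([.573,.148,.195])
```

```text
pos [0.5774 0.1495 0.2428] phi 164.3 q6 0.72 F [ 0.4 -0.3 -0.6] w 0.0589
units [1.194 0.069 0.097] [ 0.076 -0.003  0.026]
```

Call:
carry_out(
  deltas=[
    [0.4, 0.07, 0.1, 0.08, 0, 0.03],
    [0.4, 0, 0, 0, 0, 0],
    [0.4, 0, 0, 0, 0, 0],
    [0, 0, 0, 0, 0, 0],
  ],
)

```text
t: 27.0
eef_pos: [0.5736, 0.1493, 0.1906]
ee_rot: [0.908, 1.567, -2.515]
force: [-0.2, 0.2, 0.3]
width: 0.0588
```

Run:
```python
from h import *
plan6([.573,.148,.1685])
g=grab('side','s7.png')
cv2.imwrite('pics/s7c.png',cv2.resize(g['pixels'][130:260,270:400,::-1],None,fx=4,fy=4,interpolation=cv2.INTER_CUBIC))
```

```text
pos [0.5736 0.1493 0.1906] phi 163.88 q6 0.71 F [-0.2  0.2  0.3] w 0.0588
units [0.552 0.034 0.005] [-0.031  0.037 -0.047]
```

View pics/s7c.png

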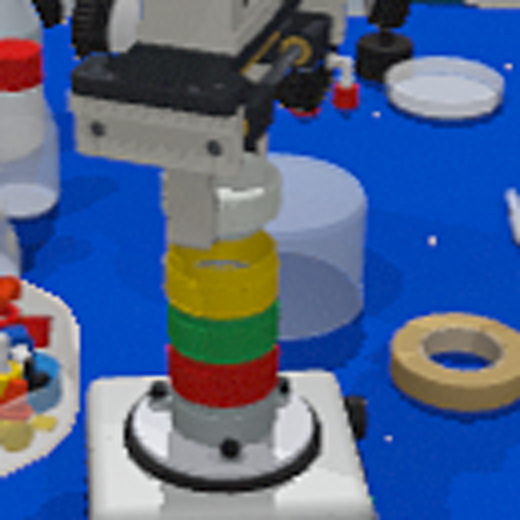

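Lid is above the yellow sieve and aligned (crop: lid cols 165–280, yellow 165–280). Lower.

Call:
carry_out(
  deltas=[
    [0.25, 0.03, 0, -0.03, 0.04, -0.05],
    [0, 0, 0, 0, 0, 0],
    [0.2, 0, 0, 0, 0, 0],
    [0, 0, 0, 0, 0, 0],
  ],
)

```text
t: 27.45
eef_pos: [0.5753, 0.15, 0.1752]
ee_rot: [-2.468, 1.564, 0.397]
force: [0.1, -0.9, -0.8]
width: 0.059
```

Run:
```python
from h import *
plan6([.573,.148,.1685])
```

```text
pos [0.5753 0.15   0.1752] phi 164.12 q6 0.71 F [ 0.1 -0.9 -0.8] w 0.059
units [0.167 0.065 0.041] [ 0.031 -0.072  0.057]
```

Call:
carry_out(
  deltas=[
    [0.1, 0.06, 0.04, 0.03, -0.07, 0.06],
    [0, 0, 0, 0, 0, 0],
  ],
)

```text
t: 27.65
eef_pos: [0.5731, 0.1481, 0.1713]
ee_rot: [2.913, 1.571, -0.508]
force: [0.1, -0.8, -0.3]
width: 0.0591
```

Run:
```python
from h import *
plan6([.573,.148,.1685])
```

```text
pos [0.5731 0.1481 0.1713] phi 163.99 q6 0.71 F [ 0.1 -0.8 -0.3] w 0.0591
units [0.071 0.003 0.001] [-0.002 -0.004 -0.001]
```

Call:
carry_out(
  deltas=[
    [0.1, 0, 0, 0, 0, 0],
    [0, 0, 0, 0, 0, 0],
  ],
)

```text
t: 27.85
eef_pos: [0.5744, 0.1484, 0.1688]
ee_rot: [-2.682, 1.567, 0.181]
force: [-0.8, -0.5, 0.4]
width: 0.0588
```

Run:
```python
from h import *
plan6([.573,.148,.1685])
```

```text
pos [0.5744 0.1484 0.1688] phi 164.02 q6 0.71 F [-0.8 -0.5  0.4] w 0.0588
units [0.008 0.019 0.031] [ 0.005 -0.045  0.022]
```

Essentially at the seated height; release and retreat.

Call:
carry_out(
  deltas=[
    [0.03, 0, 0.02, 0, 0, 0],
    [0, 0, 0, 0, 0, 0],
  ],
)

```text
t: 28.05
eef_pos: [0.5744, 0.1485, 0.1686]
ee_rot: [-2.722, 1.565, 0.141]
force: [-0.1, -0.1, -0.2]
width: 0.0596
```

Call:
carry_out(
  deltas=[
    [0, 0, 0, 0, 0, 0],
    [0, 0, 0, 0, 0, 0],
    [0, 0, 0, 0, 0, 0],
    [0, 0, 0, 0, 0, 0],
    [0, 0, 0, 0, 0, 0],
  ],
  hand=0,
)

```text
t: 28.55
eef_pos: [0.5739, 0.1485, 0.1675]
ee_rot: [-2.688, 1.567, 0.174]
force: [-0.5, -0.2, 0.2]
width: 0.087
```

Call:
carry_out(
  deltas=[
    [-0.6, 0, 0, 0, 0, 0],
    [-0.8, 0, 0, 0, 0, 0],
    [-0.9, 0, 0, 0, 0, 0],
    [-0.6, 0, 0, 0, 0, 0],
    [0, 0, 0, 0, 0, 0],
  ],
)

```text
t: 29.05
eef_pos: [0.5726, 0.1479, 0.286]
ee_rot: [2.091, 1.569, -1.33]
force: [-0.7, 0.1, 0.1]
width: 0.0875
```

Run:
```python
from h import *
plan6([.573,.148,.1685])
g=grab('side','s8.png');w=grab('wrist','w21.png')
a=cv2.resize(g['pixels'][150:280,270:400,::-1],None,fx=4,fy=4,interpolation=cv2.INTER_CUBIC)
cv2.imwrite('pics/s8c.png',a)
H=np.linalg.inv(g['T'])
for z in (.115,.143,.171,.191):
    c=H@np.array([.5725,.147,z,1]);print(z,g['cx']+g['fx']*c[0]/-c[2],g['cy']-g['fy']*c[1]/-c[2])
```

```text
pos [0.5726 0.1479 0.286 ] phi 164.0 q6 0.71 F [-0.7  0.1  0.1] w 0.0875
units [ 2.939 -0.011 -0.006] [-0.    -0.012 -0.021]
0.115 324.14015407273257 213.32766973660688
0.143 324.3344131813545 202.05841500613974
0.171 324.5347414784942 190.4370777818345
0.191 324.68170828128683 181.91131881309684
```

View pics/s8c.png

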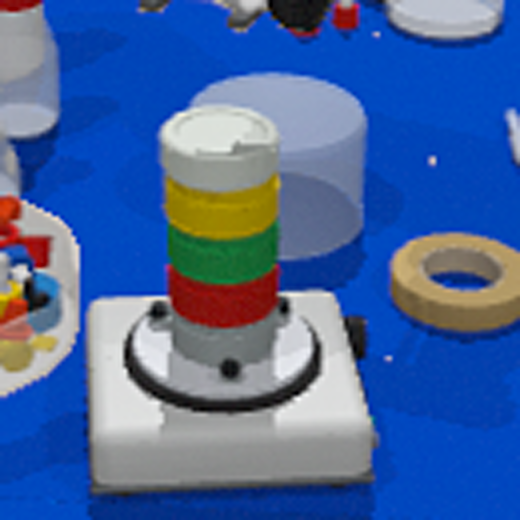

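View pics/w21.png

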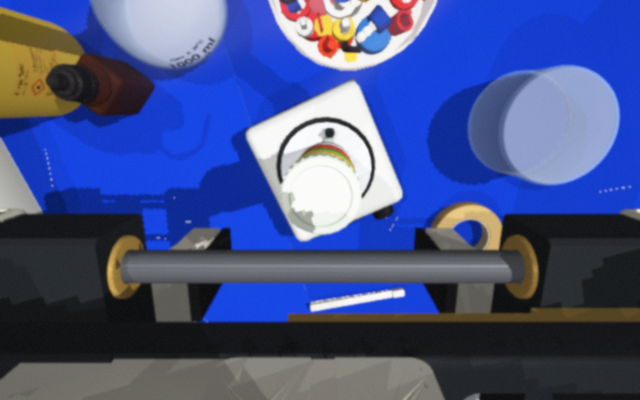

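Run:
```python
from h import *
g=cams.grab_frame('side');p=g['pixels']
H=np.linalg.inv(g['T'])
def pj(P):
    c=H@np.append(P,1);return g['cx']+g['fx']*c[0]/-c[2],g['cy']-g['fy']*c[1]/-c[2]
for z in (.087,.115,.143,.171,.191):
    print(z,np.round([pj([.5725+.03*np.cos(a),.147+.03*np.sin(a),z]) for a in np.radians([0,35,90,145,180])],1).tolist())
for c in (315,319,325,331,335):
    print(c,[''.join('R' if (r>150 and gg<80) else 'Y' if (r>120 and b<90) else 'G' if gg>r+40 and gg>b else 'W' if min(r,gg,b)>120 else '.' for r,gg,b in p[174:245,c].astype(int))])
i=cv2.resize(p[170:245,300:350,::-1],None,fx=10,fy=8,interpolation=cv2.INTER_CUBIC);cv2.imwrite('pics/s9.png',i)
```

```text
0.087 [[310.3, 223.6], [312.1, 228.1], [323.1, 231.9], [334.9, 229.1], [337.7, 224.9]]
0.115 [[310.3, 212.7], [312.1, 217.0], [323.3, 220.8], [335.3, 218.1], [338.1, 213.9]]
0.143 [[310.2, 201.5], [312.1, 205.7], [323.5, 209.3], [335.6, 206.7], [338.5, 202.6]]
0.171 [[310.2, 189.9], [312.1, 193.9], [323.7, 197.4], [336.0, 194.9], [338.9, 191.0]]
0.191 [[310.2, 181.3], [312.1, 185.3], [323.8, 188.7], [336.3, 186.3], [339.2, 182.5]]
315 ['....WWWWWWWWWWWWWWWWWWYYYYYYYYYYYYGGGGGGGGGG..YYYYYYYYY..........WWWWWW']
319 ['WWWWWWWWWWWWWWWWWWWWWWWYYYYYYYYYYYY.GGGGGGGGGG.YYYYYYYYYY..........WWWW']
325 ['WWWWWWWWWWWWWWWWWWWWWWWWYYYYYYYYYYYYGGGGGGGGGGGYYYYYYYYYYY.............']
331 ['WWWWWWWWWWWWWWWWWWWWWWWYYYYYYYYYYYY.GGGGGGGGGG.YYYYYYYYYY..........WWWW']
335 ['WWWWWWWWWWWWWWWWWWWWWWYYYYYYYYYYYYGGGGGGGGGGG.YYYYYYYYYY..........WWWWW']
```

View pics/s9.png

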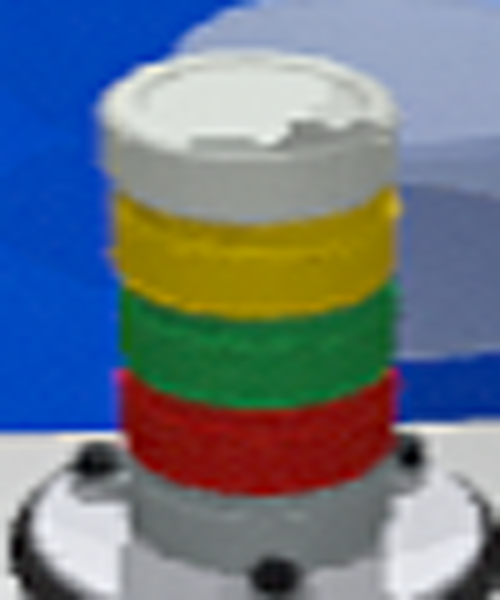

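Run:
```python
from h import *
print(arm.job_done()); print(arm.get_state()['t'])
```

```text
the job is handed in; nothing more can be done
None
the job is handed in; nothing more can be done
```

The sieve stack is built on the receiver pan: red fine, green medium, yellow coarse, then the white lid. I handed the job in at about 29 s, with the gripper open and lifted well clear.

- **Seating:** In the last side view, the seams under the lid, yellow, green and red parts sit at rows 198, 210, 221 and 232. The rows worked out for full seating are 197.4, 209.3, 220.8 and 231.9. The seams look the same left and right of centre, so the parts are level.
- **Alignment:** The lid sits roughly 1 mm to one side in that view, which I took as play in the fit.
- **Forces:** The highest force I saw while placing was about 4.5 N, when seating the yellow sieve.
- **Other objects:** The glassware and the tape roll in view of the last pictures looked untouched. I did not measure their positions again.

No check failed. The only disagreement was 1 to 3 mm between camera estimates of the part positions, within what the parts centre themselves from. Handing in reports no verdict.

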